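# Sort the small labware into its trays

### The job

Clear the bench after the experiment: stand both rubber stoppers upright in the round white dish, stand both amber vials upright in the long narrow steel tray, and lay the stirring bar flat in the small square tray. Each piece must rest on the floor of its tray, and the vials must never be tipped over on the way. Leave the conical flask and the crucible standing where they are.

Things in the scene. Friction and masses are not known exactly. Their poses are not given: they have to be found in the camera images.
- stopper_a: Round tapered rubber stopper, tan-brown, standing upright with its wide end up: 32 mm diameter at the foot, 40 mm at the top, 35 mm high, 40 g. Origin: centre of the underside; z up. First stopper. The two stoppers are alike.
- stopper_b: Round tapered rubber stopper, tan-brown, standing upright with its wide end up: 32 mm diameter at the foot, 40 mm at the top, 35 mm high, 40 g. Origin: centre of the underside; z up. Second stopper. The two stoppers are alike.
- vial_a: Small amber glass sample vial with white paper label and white screw cap, standing upright: body 28 mm diameter up to 45 mm, cap 25 mm diameter on top, 60 mm high in all, 45 g. Origin: centre of the underside; z up. First vial. The two vials are alike.
- vial_b: Small amber glass sample vial with white paper label and white screw cap, standing upright: body 28 mm diameter up to 45 mm, cap 25 mm diameter on top, 60 mm high in all, 45 g. Origin: centre of the underside; z up. Second vial. The two vials are alike.
- stir_bar: White plastic-coated magnetic stirring bar lying flat on the bench: octagonal in section, 50 mm long, 12 mm across flats, 18 g. Origin: the middle of the bar (6 mm above what it lies on); x runs along its length.
- dish: Round flat-bottomed white porcelain dish, fixed, empty: 132 mm across, inner floor 118 mm across and 5 mm thick, rim 18 mm above the bench. Origin: centre of the underside, on the bench; z up. It takes the stoppers, side by side.
- long_tray: Long narrow open steel tray, fixed, empty: 160 mm long (its y axis) by 60 mm wide (its x axis), walls 4 mm thick, rim 20 mm above the bench, inner floor 4 mm above the bench and 152 x 52 mm. Origin: centre of the underside; z up. It takes the vials.
- square_tray: Small square open white plastic tray, fixed, empty: 100 x 100 mm, walls 4 mm thick, rim 13 mm above the bench, inner floor 4 mm above the bench and 92 x 92 mm. Origin: centre of the underside; x and y along its sides. It takes the stirring bar.
- flask: Bystander, to be left alone: small greenish glass conical flask, loose, 52 mm diameter at the foot narrowing to a 29 mm lip, 80 mm high. It stands among the things. Origin: centre of the underside.
- crucible: Bystander, to be left alone: white open porcelain crucible (a small cup without handle), loose, 48 mm diameter at the rim, 42 mm high. It stands among the things. Origin: centre of the underside.

How it is judged:
By the outcome, as a careful person would: the job done as asked, in the order asked, and still so for the second after the job is handed in, with the robot touching nothing.
It also fails if it takes over 106 s, if anything falls off the work surface, if the arm or the gripper's body presses on something with over 40 N, if the wrist force passes 120 N, or if a joint passes its speed limit or range.

### The arm

A 6-joint arm with a two-finger parallel gripper is mounted at the origin on the work surface. World frame = base frame: x ahead of the robot, y to its left, z up, the work surface at z = 0. Lengths are in mm, angles in rad, forces in N, time in s.
With the tool pointing down it reaches from about 350 to 975 mm from the base axis. Payload 7.1 kg.
Tool frame: the origin (TCP) lies midway between the tips of the shut fingers; the grasp point (between the pads) lies 19 mm behind it (ctrl.hold_point_z is the distance from the TCP to the grasp point, in mm); z points along the fingers, y is the direction in which the jaws open and shut (so a half turn about z gives the same grasp; the last joint's range is limited). The gripper opens to 88 mm and grips with 3 to 60 N. Pads are 20 mm wide; open, the fingers measure 115 mm over their backs; the gripper's body (75 mm by 178 mm) begins 61 mm behind the grasp point.
Start: joints at [-1.139, 0.423, 1.63, -0, 1.089, -0.019], TCP at [272.318, -562.537, 222.675] pointing down, gripper open.
Joint ranges: [-3, 3], [-0.9, 2.11], [0.09, 2.58], [-1.31, 4.45], [0.11, 2.69], [-2.54, 2.54]. Speed limits (rad/s): [2.39, 2.39, 3.01, 3.14, 3.14, 3.14].

### API

Orientations are given as a rotation vector (axis times angle).
In Python, from workcell import ctrl, eyes gives the robot as it stands.
- The arm moves only by the tool move_arm, never from a script. Its argument "deltas" is a list of rows, each a list of 6 numbers: the shift along the tool's x, y, z in mm, then the turn, a rotation vector about the tool's x, y, z in rad. A call has 1 to 5 rows; each row shifts and turns the pose as measured when the row begins, along the tool's axes as they then stand; what a row does not reach is not made up. A row lasts 1/12 s, in which the tool goes at most 41.7 mm and 7.16 degrees, less where a joint would pass 70% of its speed; a pose out of reach is approached as far as the arm can. A call is refused whole if a number of a shift passes 41.7 or a number of a turn 0.125, either way. A call with a gripper value outside its range is refused whole. "hand" is the closure, from -1 (fully open) to 1 (shut), set as the call begins (left out, the last holds). The fingers move at their own pace and stop on an object; the grip force is fixed at half the most. Time passes only in rows, so rows that do not move let the fingers close. It gives the time, the measured TCP pose, the force and the opening at its end, in the units of the state.
- ctrl.get_obs(): the state, without advancing time (a new reading comes with each control period).
- eyes.get_image(name): name is "side" or "top"; returns a dict with "frame" (384x512x3 uint8, red, green, blue), "range_z" (384x512 float32, mm along the optical axis (not along the pixel's ray), 0 where there is no reading), "fx", "fy", "cx", "cy" (pixels), "D" ([k1, k2, p1, p2, k3] as OpenCV has them; the pictures are not rectified), "cam_to_world" (4x4, takes a point from camera to world coordinates). Camera axes: x right, y down, z forward; pixel columns grow to the right and rows downward; lengths in mm; the calibration is good to about 2 mm. A picture is of the moment at which its call begins.
- ctrl.close_job(): hands the job in, once; it reports no verdict.
The state is a dict: "t": time; "qpos": joint angles; "qvel": joint speeds; "joint_torque": joint torques, N m; "ee_pos": TCP position; "orientation": TCP orientation; "ft_force": force on the tool from outside, world axes, zero at the start; "moment": the same for the moment, N m; "width": finger opening in mm.
Only numpy, scipy, OpenCV 4.12 (cv2) and the standard library are available. Lean on these libraries where they do the work, as an engineer would, in place of code of your own. Each camera call takes 0.05 s, during which the arm holds its last target.

## Working session

There is one attempt and no reset: what is moved stays moved. The work goes in short steps, Python scripts to look and compute and a tool call to move; the robot and the scene stay as the last step left them, time stands still between calls to the robot, and variables do not carry over. Pictures are saved under pics/ and viewed, and the job is handed in when it is done.

Besides the shell and the picture viewer there is one more tool, called after "Emit:" as name([rows], argument=value, ...), one row to a line, values as JSON. move_arm: Moves the arm, as the interface text tells. Its arguments: {"type":"object","properties":{"deltas":{"type":"array"},"hand":{"type":"number"}},"required":["deltas"]}

```bash
mkdir -p pics; ls
python3 - <<'E'
from workcell import ctrl, eyes
import cv2,numpy as np
o=ctrl.get_obs();print(o)
for n in("top","side"):
    d=eyes.get_image(n);cv2.imwrite(f"pics/{n}0.png",d["frame"][:,:,::-1])
    print(n,d["fx"],d["fy"],d["cx"],d["cy"],d["D"],np.round(d["cam_to_world"],3))
    np.savez(f"{n}0.npz",**{k:np.array(v) for k,v in d.items()})
print(ctrl.get_obs()["t"])
E
```

```text
pics
{'t': 0.0, 'qpos': array([-1.13899779e+00,  4.23846268e-01,  1.63066956e+00,  3.18918887e-05,
        1.08864193e+00, -1.89872567e-02]), 'qvel': array([-0.00102327,  0.0016705 , -0.00103307, -0.00050408, -0.00216453,
       -0.00137787]), 'joint_torque': array([ 2.32257844e-03, -5.44619536e+01, -2.73671329e+01,  6.43887394e-02,
        2.26628466e-02, -1.08344707e-04]), 'ee_pos': array([ 272.09915632, -562.03794798,  221.90636159]), 'orientation': array([-3.06063677e+00, -7.01746141e-01,  4.60192976e-04]), 'ft_force': array([ 0.83217955,  0.43962029, -0.37479407]), 'moment': array([-0.04385137, -0.00165189, -0.00768885]), 'width': 87.47950421910582}
top 424.3504319160787 424.3504319160787 252.36608385870167 192.1181181008007 [-0.10943483  0.          0.          0.          0.        ] [[ 2.50000e-02 -9.88000e-01  1.55000e-01  3.81698e+02]
 [-9.99000e-01 -2.20000e-02  2.40000e-02 -1.34170e+01]
 [-2.00000e-02 -1.55000e-01 -9.88000e-01  1.18844e+03]
 [ 0.00000e+00  0.00000e+00  0.00000e+00  1.00000e+00]]
side 495.98965655605895 495.98965655605895 257.0833725227725 194.7796600966665 [0.01585084 0.         0.         0.         0.        ] [[-9.57000e-01 -2.39000e-01  1.65000e-01  3.68419e+02]
 [-2.89000e-01  7.49000e-01 -5.96000e-01  6.90936e+02]
 [ 1.80000e-02 -6.18000e-01 -7.86000e-01  9.18971e+02]
 [ 0.00000e+00  0.00000e+00  0.00000e+00  1.00000e+00]]
0.1
```

View pics/top0.png

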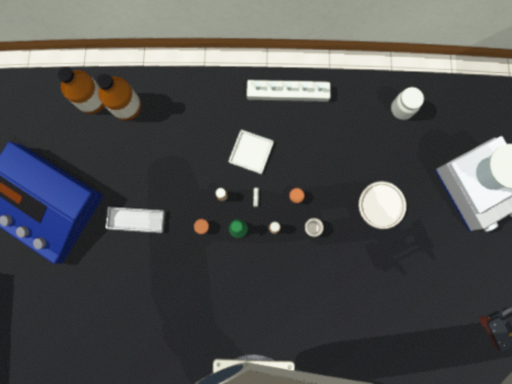

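View pics/side0.png

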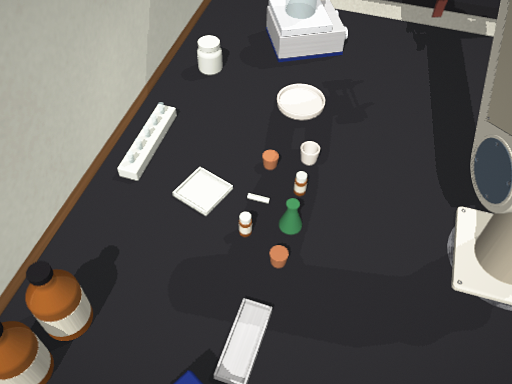

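Top view: stoppers at (297,196) and (202,227), vials (221,194) and (275,228), bar (256,197), flask (238,228), crucible (314,228), dish (382,205), square tray (252,151) and long tray (136,220). The side view shows the same things.

```bash
cat > h.py <<'E'
import numpy as np,cv2
from workcell import ctrl,eyes
def KD(d): return np.array([[d["fx"],0,d["cx"]],[0,d["fy"],d["cy"]],[0,0,1.]],float),np.array(d["D"],float)
def rays(d,px):
    K,D=KD(d);u=cv2.undistortPoints(np.asarray(px,np.float64).reshape(-1,1,2),K,D).reshape(-1,2)
    T=np.array(d["cam_to_world"]);r=np.c_[u,np.ones(len(u))]
    return T[:3,3],r@T[:3,:3].T
def onplane(d,px,z):
    o,r=rays(d,px);return o+r*((z-o[2])/r[:,2])[:,None]
def cloud(d):
    H,W=d["range_z"].shape;v,u=np.mgrid[:H,:W]
    o,r=rays(d,np.c_[u.ravel(),v.ravel()])
    P=(o+r*np.asarray(d["range_z"]).reshape(-1,1)).reshape(H,W,3);P[d["range_z"]<=0]=np.nan
    return P
def proj(d,P):
    K,D=KD(d);T=np.linalg.inv(np.array(d["cam_to_world"]))
    return cv2.projectPoints(np.asarray(P,float).reshape(-1,1,3),cv2.Rodrigues(T[:3,:3])[0],T[:3,3],K,D)[0].reshape(-1,2)
def tri(d1,p1,d2,p2):
    o1,r1=rays(d1,[p1]);o2,r2=rays(d2,[p2]);r1=r1[0]/np.linalg.norm(r1);r2=r2[0]/np.linalg.norm(r2)
    A=np.c_[r1,-r2];s=np.linalg.lstsq(A,o2-o1,rcond=None)[0]
    a=o1+s[0]*r1;b=o2+s[1]*r2;return (a+b)/2,np.linalg.norm(a-b)
E
python3 - <<'E'
from h import *
for n in("top","side"):
    d=dict(np.load(n+"0.npz"));P=cloud(d)
    z=P[...,2];g=(P[...,0]>350)&(P[...,0]<800)&(abs(P[...,1])<450)
    print(n,"bench z",np.nanmedian(z[g]),np.nanstd(z[g&(abs(z)<5)]))
    m=(g&(z>3.5)).astype(np.uint8)
    k,l,s,c=cv2.connectedComponentsWithStats(m)
    for i in range(1,k):
        if s[i,4]<15: continue
        q=P[l==i];zt=np.percentile(q[:,2],95);t=q[q[:,2]>zt-5]
        print(np.round(c[i]),s[i,4],"med",np.round(np.median(q,0),1),"top z",round(zt,1),"topc",np.round((t.min(0)+t.max(0))/2,1),"ext",np.round(q.max(0)-q.min(0),0)[:2])
E
```

```text
top bench z 0.18778127296184266 2.181193923260109
[119. 106.] 650 med [784.7 385.7 100.5] top z 143.8 topc [794.3 397.7 147.8] ext [27. 88.]
[406. 114.] 132 med [ 796.2 -417.8   42.2] top z 79.8 topc [ 798.7 -422.4   86. ] ext [ 9. 43.]
[251. 152.] 752 med [684.4  21.    5.9] top z 14.5 topc [684.1  22.8  13.7] ext [126. 125.]
[382. 205.] 1392 med [ 537.9 -350.9    6.7] top z 19.3 topc [ 538.9 -349.1   18.8] ext [134. 132.]
[221. 194.] 104 med [551.6  98.   57.6] top z 62.5 topc [554.3 100.6  60.6] ext [37. 27.]
[256. 197.] 81 med [553.2   4.3  10.2] top z 14.3 topc [552.7   4.4  13.2] ext [48. 12.]
[297. 195.] 168 med [ 555.6 -108.5   34.7] top z 38.5 topc [ 556.  -107.3   37.8] ext [42. 42.]
[ 96. 196.] 72 med [541.4 447.7  48.2] top z 87.1 topc [540.  448.1  86.8] ext [21.  6.]
[134. 219.] 778 med [481.5 346.8   6.3] top z 21.4 topc [481.8 344.6  20.7] ext [ 67. 167.]
[314. 227.] 207 med [ 472.8 -158.8   20.6] top z 43.9 topc [ 470.  -155.    42.4] ext [47. 49.]
[201. 227.] 168 med [464.8 152.2  34.3] top z 38.2 topc [464.6 152.2  36.7] ext [40. 39.]
[238. 228.] 270 med [460.1  49
[... 786 characters left out ...]
[554.1   8.8  10.4] top z 14.9 topc [554.5   8.   13.4] ext [50. 22.]
[291. 217.] 568 med [463.7  63.6  36. ] top z 81.3 topc [465.4  53.5  80.5] ext [52. 92.]
[245. 223.] 279 med [554.  109.9  44.5] top z 61.6 topc [556.2 102.   60.3] ext [28. 65.]
[279. 255.] 338 med [465.4 159.1  34.3] top z 37.1 topc [465.9 153.2  36.1] ext [45. 62.]
[ 70. 308.] 1917 med [784.4 411.6  97.2] top z 143.3 topc [793.8 402.4 147.2] ext [26. 79.]
[244. 339.] 1773 med [483.3 336.6   5.9] top z 20.9 topc [481.5 345.6  20. ] ext [ 67. 172.]
[240. 364.] 21 med [475.5 386.7   4.3] top z 6.2 topc [475.9 386.3   4.9] ext [11. 12.]
[232. 373.] 18 med [483.6 407.    4.9] top z 6.3 topc [483.8 407.1   5.1] ext [ 8. 10.]
```

Run:
```python
import cv2
a=cv2.imread("pics/top0.png")[120:260,90:420];cv2.imwrite("pics/topz.png",cv2.resize(a,None,fx=2.4,fy=2.4,interpolation=cv2.INTER_CUBIC))
a=cv2.imread("pics/side0.png")[70:384,160:350];cv2.imwrite("pics/sidez.png",cv2.resize(a,None,fx=1.9,fy=1.9,interpolation=cv2.INTER_CUBIC))
```

```text
(no output)
```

View pics/topz.png

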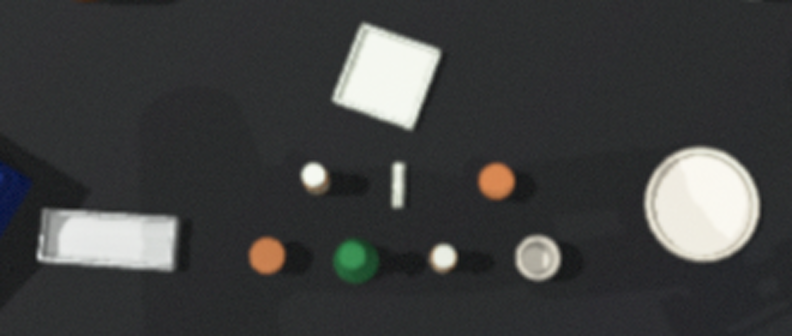

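Run:
```python
from h import *
D={n:dict(np.load(n+"0.npz")) for n in("top","side")}
S={"top":{"st1":(297,196),"st2":(202,227),"vi1":(221,194),"vi2":(275,228),"bar":(256,197),"sq":(252,151),"long":(136,220),"dish":(382,205)},
"side":{"st1":(270,158),"st2":(279,253),"vi1":(245,217),"vi2":(301,176),"bar":(259,198),"sq":(203,190),"long":(244,340),"dish":(301,101)}}
Z={"st1":35,"st2":35,"vi1":60,"vi2":60,"bar":12,"sq":13,"long":20,"dish":18}
C={}
for n,d in D.items():
    f=d["frame"];hsv=cv2.cvtColor(f,cv2.COLOR_RGB2HSV);P=cloud(d)
    for k,(u,v) in S[n].items():
        if k[:2]=="st": m=(hsv[...,1]>100)&(hsv[...,2]>(90 if n=="top" else 60))&(hsv[...,0]<20)
        elif k[:2]=="vi": m=(hsv[...,1]<80)&(hsv[...,2]>130)
        else: m=hsv[...,2]>110
        w=np.zeros(m.shape,bool);R={"st1":16,"st2":16,"vi1":9,"vi2":9,"bar":16}.get(k,62)
        w[max(0,v-R):v+R,max(0,u-R):u+R]=1
        k_,l,s,c=cv2.connectedComponentsWithStats((m&w).astype(np.uint8))
        i=min((j for j in range(1,k_) if s[j,4]>20),key=lambda j:np.hypot(*(c[j]-(u,v))))
        cn=max(cv2.findContours((l==i).astype(np.uint8),0,1)[0],key=len)
        W=onplane(d,cn.reshape(-1,2),Z[k])[:,:2].astype(np.float32)
        r=cv2.minAreaRect(W);C[n,k]=c[i]
        q=P[l==i]
        print(n,k,s[i,4],"rect c",np.round(r[0],1),"wh",np.round(r[1],1),"ang",round(r[2],1),"circ",np.round(cv2.minEnclosingCircle(W)[0],1),"z95",np.round(np.nanpercentile(q[:,2],[50,90]),1))
for k in S["top"]:
    p,e=tri(D["top"],C["top",k],D["side"],C["side",k]);print(k,np.round(p,1),"gap",round(e,1))
```

```text
top st1 192 rect c [ 557.3 -107.3] wh [38.9 41.3] ang 1.2 circ [ 557.3 -107.3] z95 [34.4 37.3]
top st2 188 rect c [466.  152.1] wh [38.3 38.7] ang 1.5 circ [465.8 152.9] z95 [34.  37.2]
top vi1 89 rect c [554.5  99.4] wh [27.4 24.4] ang 2.0 circ [554.5 100.9] z95 [58.8 61.8]
top vi2 93 rect c [466.1 -46.3] wh [26.6 26.6] ang 1.3 circ [466.1 -47. ] z95 [58.5 61.3]
top bar 98 rect c [554.1   5.6] wh [53.8 14.1] ang 1.3 circ [554.    6.9] z95 [ 9.2 13.8]
top sq 1308 rect c [684.2  22.6] wh [104.1 105.3] ang 71.0 circ [684.5  22.6] z95 [ 4.  11.6]
top long 1260 rect c [480.7 344.2] wh [163.9  63.2] ang 88.2 circ [479.  344.2] z95 [ 4.2 18.6]
top dish 1816 rect c [ 537.3 -348.6] wh [133.2 134.6] ang 45.0 circ [ 537.5 -348.8] z95 [ 5.7 17.1]
side st1 281 rect c [556.1 -94.1] wh [38.9 65.1] ang 16.5 circ [558.4 -93.3] z95 [33.7 36.9]
side st2 362 rect c [464.9 160.8] wh [39.9 52.8] ang 17.4 circ [466.  161.2] z95 [34.1 36.6]
side vi1 133 rect c [556.6 106.3] wh [23.5 33.9] ang 17.6 circ [555.5 106.2] z95 [59.1 61.5]
side vi2 118 rect c [468.6 -40.2] wh [22.9 36.2] ang 14.1 circ [467.5 -40.5] z95 [58.7 61.8]
side bar 136 rect c [555.   11.2] wh [17.5 52.2] ang 89.9 circ [554.8  10.2] z95 [ 9.9 13.9]
side sq 1668 rect c [684.6  28.6] wh [108.4 107.8] ang 71.2 circ [684.   27.5] z95 [ 4.7 12.3]
side long 2777 rect c [480.7 348.5] wh [165.4  62.4] ang 88.1 circ [482.2 347.9] z95 [ 4.3 19.1]
side dish 1427 rect c [ 538.2 -341.5] wh [132.1 146.3] ang 17.9 circ [ 540.6 -339.4] z95 [ 6.4 17.4]
st1 [ 559.8 -108.2   19.1] gap 0.0
st2 [466.8 154.2  24.4] gap 0.4
vi1 [556.9 101.   51.8] gap 1.8
vi2 [468.4 -47.1  52.9] gap 2.9
bar [555.3   6.7   6.3] gap 1.0
sq [687.2  22.8   2.3] gap 1.5
long [482.3 347.2   4.7] gap 1.9
dish [ 540.3 -351.9    5.9] gap 2.1
```

Both views agree to about 2 mm on positions and heights. I'll turn the jaws to lie along world x first.

Emit:
move_arm([
  [0, 0, 0, 0, 0, -0.124],
  [0, 0, 0, 0, 0, -0.124],
  [0, 0, 0, 0, 0, -0.124],
  [0, 0, 0, 0, 0, -0.124],
  [0, 0, 0, 0, 0, -0.124],
], hand=-0.6)

```text
t: 0.52
ee_pos: [271.5, -560.6, 219.6]
orientation: [-2.69, -1.611, -0.001]
ft_force: [-0.2, -0.1, -0.2]
width: 70.3
```

Emit:
move_arm([
  [0, 0, 0, 0, 0, -0.124],
  [0, 0, 0, 0, 0, -0.124],
  [0, 0, 0, 0, 0, -0.124],
  [0, 0, 0, 0, 0, -0.124],
  [0, 0, 0, 0, 0, 0],
])

```text
t: 0.93
ee_pos: [270.7, -559.0, 217.2]
orientation: [-2.2, -2.229, -0.006]
ft_force: [0.3, 0.9, 0.7]
width: 70.3
```

Emit:
move_arm([
  [34, 22, 5, 0, 0, 0],
  [34, 22, 5, 0, 0, 0],
  [34, 22, 5, 0, 0, 0],
  [34, 22, 5, 0, 0, 0],
  [34, 22, 5, 0, 0, 0.01],
])

```text
t: 1.35
ee_pos: [379.2, -390.2, 191.9]
orientation: [-2.248, -2.185, -0.002]
ft_force: [-0.4, -1.1, -0.3]
width: 70.3
```

```bash
cat > go.py <<'E'
import sys
from h import *
from scipy.spatial.transform import Rotation as R
# usage: go.py x y z [yawdeg]
a=list(map(float,sys.argv[1:]));o=ctrl.get_obs()
r=R.from_rotvec(o["orientation"]);yaw=a[3] if len(a)>3 else 90
rt=R.from_matrix(np.c_[[np.cos(np.radians(yaw)),np.sin(np.radians(yaw)),0],[np.sin(np.radians(yaw)),-np.cos(np.radians(yaw)),0],[0,0,-1]])
print("pos",np.round(o["ee_pos"],1),"w",round(o["width"],1),"t",round(o["t"],2),"F",np.round(o["ft_force"],1))
print("tool shift",np.round(r.inv().apply(np.array(a[:3])-o["ee_pos"]),1),"turn",np.round((r.inv()*rt).as_rotvec(),3),"q",np.round(o["qpos"],2))
E
python3 go.py 557.5 -107.5 140
```

```text
pos [ 379.2 -390.2  191.9] w 70.3 t 1.35 F [-0.4 -1.1 -0.3]
tool shift [287.4 170.4  52.8] turn [-0.004 -0.005 -0.028] q [-0.82  0.35  1.83  0.    0.97 -0.79]
```

Emit:
move_arm([
  [32, 19, 6, 0, 0, -0.005],
  [32, 19, 6, 0, 0, -0.005],
  [32, 19, 6, 0, 0, -0.005],
  [32, 19, 6, 0, 0, -0.005],
  [32, 19, 6, 0, 0, -0.005],
])

```text
t: 1.77
ee_pos: [481.7, -223.9, 161.2]
orientation: [-2.246, -2.188, -0.002]
ft_force: [0.6, -1.2, 1.0]
width: 70.1
```

Emit:
move_arm([
  [32, 19, 6, 0, 0, 0],
  [32, 19, 6, 0, 0, 0],
  [32, 19, 6, 0, 0, 0],
  [26, 16, 5, 0, 0, 0],
  [0, 0, 0, 0, 0, 0],
])

```text
t: 2.18
ee_pos: [563.4, -92.1, 136.2]
orientation: [-2.263, -2.169, -0.003]
ft_force: [-0.3, -0.6, 0.1]
width: 70.6
```

```bash
python3 go.py 557.5 -107.5 12
```

```text
pos [563.4 -92.1 136.2] w 70.6 t 2.18 F [-0.3 -0.6  0.1]
tool shift [-16.5  -4.7 124.1] turn [-0.003 -0.006 -0.043] q [-0.19  0.46  1.81  0.01  0.88 -0.15]
```

Emit:
move_arm([
  [-12, -4, 10, 0, 0, -0.043],
  [-4, -1, 30, 0, 0, 0],
  [0, 0, 30, 0, 0, 0],
  [0, 0, 20, 0, 0, 0],
  [0, 0, 0, 0, 0, 0],
])

```text
t: 2.6
ee_pos: [559.4, -106.6, 44.3]
orientation: [-2.229, -2.21, -0.006]
ft_force: [-0.3, 0.8, -0.3]
width: 70.0
```

```bash
python3 go.py 557.5 -107.5 12
```

```text
pos [ 559.4 -106.6   44.3] w 70.0 t 2.6 F [-0.3  0.8 -0.3]
tool shift [-1.  -1.9 32.3] turn [ 0.001 -0.005 -0.008] q [-0.21  0.6   1.85  0.01  0.69 -0.21]
```

Emit:
move_arm([
  [-1, -2, 15, 0, 0, -0.008],
  [0, 0, 12, 0, 0, 0],
  [0, 0, 4, 0, 0, 0],
  [0, 0, 0, 0, 0, 0],
  [0, 0, 0, 0, 0, 0],
])

```text
t: 3.02
ee_pos: [557.3, -109.5, 13.9]
orientation: [-2.231, -2.207, -0.006]
ft_force: [1.7, -0.1, 0.2]
width: 70.5
```

Emit:
move_arm([
  [0, 0, 0, 0, 0, 0],
  [0, 0, 0, 0, 0, 0],
  [0, 0, 0, 0, 0, 0],
  [0, 0, 0, 0, 0, 0],
  [0, 0, 0, 0, 0, 0],
], hand=1)

```text
t: 3.43
ee_pos: [559.8, -110.0, 17.5]
orientation: [2.234, 2.207, 0.01]
ft_force: [-1.3, -0.2, 0.8]
width: 40.3
```

```bash
python3 go.py 538 -377 140
```

```text
pos [ 559.8 -110.    17.5] w 40.3 t 3.43 F [-1.3 -0.2  0.8]
tool shift [-266.7  -18.  -123.6] turn [ 0.006 -0.004 -0.012] q [-0.22  0.65  1.85  0.01  0.64 -0.21]
```

Emit:
move_arm([
  [0, 0, -10, 0, 0, 0],
  [0, 0, -20, 0, 0, 0],
  [0, 0, -20, 0, 0, 0],
  [0, 0, -20, 0, 0, 0],
  [0, 0, 0, 0, 0, 0],
])

```text
t: 3.85
ee_pos: [558.4, -109.9, 91.5]
orientation: [-2.233, -2.208, -0.008]
ft_force: [1.6, -0.2, -0.6]
width: 37.7
```

```bash
cat > pic.py <<'E'
import sys
from h import *
n,name,u0,u1,v0,v1,s=sys.argv[1],sys.argv[2],*map(float,sys.argv[3:8])
d=eyes.get_image(n);np.savez(name+".npz",**{k:np.array(v) for k,v in d.items()})
cv2.imwrite(f"pics/{name}.png",cv2.resize(d["frame"][int(v0):int(v1),int(u0):int(u1),::-1],None,fx=s,fy=s,interpolation=cv2.INTER_CUBIC))
E
python3 pic.py side s1 200 400 80 280 3; python3 go.py 538 -377 140
```

```text
pos [ 557.8 -109.7   90.1] w 37.9 t 3.9 F [-0.6  0.2 -0.7]
tool shift [-267.2  -16.6  -51.2] turn [ 0.001 -0.005 -0.012] q [-0.22  0.53  1.84  0.01  0.78 -0.21]
```

View pics/s1.png

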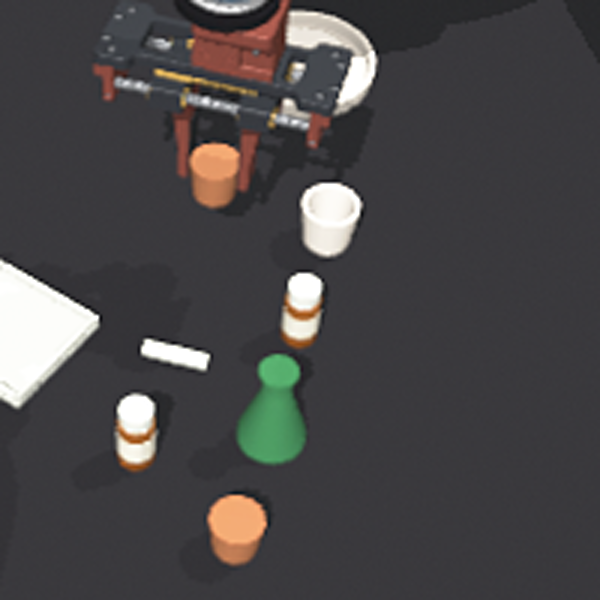

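The stopper hangs level between the fingers at crop (215,175). I'll measure its height relative to the TCP.

```bash
cat > held.py <<'E'
import sys
from h import *
# held.py npz : orange blob near tcp -> top z
d=dict(np.load(sys.argv[1]+".npz"));x,y=map(float,sys.argv[2:4]);P=cloud(d);h=cv2.cvtColor(d["frame"],cv2.COLOR_RGB2HSV)
kind=sys.argv[4]
m=np.hypot(P[...,0]-x,P[...,1]-y)<30
m&=((h[...,0]<=14)&(h[...,0]>=5)&(h[...,1]>90)&(h[...,2]>80)) if kind=="st" else (h[...,1]<60)&(h[...,2]>120)
q=P[m];print(len(q),"z pct",np.round(np.percentile(q[:,2],[2,10,50,80,95]),1))
zt=np.percentile(q[:,2],90);t=q[q[:,2]>zt-3];print("top centre",np.round((t.min(0)+t.max(0))/2,1))
E
python3 held.py s1 558 -110 st
```

```text
320 z pct [ 77.   85.5 108.  110.7 224.8]
top centre [ 557.6 -103.6  175.7]
```

Emit:
move_arm([
  [-30, -2, -3, 0, 0, 0],
  [-40, -2, 0, 0, 0, 0],
  [-40, -2, 0, 0, 0, 0],
  [-40, -2, 0, 0, 0, 0],
  [-40, -2, 0, 0, 0, 0],
])

```text
t: 4.32
ee_pos: [544.7, -297.5, 90.2]
orientation: [-2.216, -2.218, -0.006]
ft_force: [1.2, 1.1, 0.4]
width: 37.8
```

Emit:
move_arm([
  [-35, -2, 0, 0, 0, -0.01],
  [-20, -1, 0, 0, 0, 0],
  [-6, 0, 0, 0, 0, 0],
  [0, 0, 0, 0, 0, 0],
])

```text
t: 4.65
ee_pos: [538.5, -368.3, 85.9]
orientation: [-2.211, -2.22, -0.004]
ft_force: [-0.0, 0.6, 0.4]
width: 37.8
```

```bash
python3 go.py 538 -376 22
```

```text
pos [ 538.5 -368.3   85.9] w 37.8 t 4.65 F [-0.   0.6  0.4]
tool shift [-8.2 -0.3 63.8] turn [-0.004 -0.008  0.004] q [-0.62  0.63  1.64  0.01  0.88 -0.63]
```

Emit:
move_arm([
  [-8, 0, 15, 0, 0, 0],
  [0, 0, 20, 0, 0, 0],
  [0, 0, 12, 0, 0, 0],
  [0, 0, 5, 0, 0, 0],
  [0, 0, 0, 0, 0, 0],
])

```text
t: 5.07
ee_pos: [537.8, -369.5, 30.0]
orientation: [-2.205, -2.219, -0.005]
ft_force: [0.2, -0.1, -0.8]
width: 37.8
```

```bash
python3 go.py 538 -376 21
```

```text
pos [ 537.8 -369.5   30. ] w 37.8 t 5.07 F [ 0.2 -0.1 -0.8]
tool shift [-6.6  0.3  8.9] turn [-0.007 -0.012  0.006] q [-0.62  0.71  1.64  0.01  0.8  -0.63]
```

Emit:
move_arm([
  [-6, 0, 0, -0.005, -0.01, 0],
  [-2, 0, 4, 0, 0, 0],
  [0, 0, 3, 0, 0, 0],
  [0, 0, 1, 0, 0, 0],
  [0, 0, 0, 0, 0, 0],
])

```text
t: 5.48
ee_pos: [539.3, -376.3, 23.0]
orientation: [-2.211, -2.231, 0.001]
ft_force: [1.2, 0.4, -0.5]
width: 37.7
```

```bash
python3 go.py 538 -376 20
```

```text
pos [ 539.3 -376.3   23. ] w 37.7 t 5.48 F [ 1.2  0.4 -0.5]
tool shift [ 0.3 -1.3  3. ] turn [-0.001  0.     0.009] q [-0.63  0.73  1.64 -0.    0.77 -0.64]
```

Emit:
move_arm([
  [0, 0, 2, 0, 0, 0],
  [0, 0, 1.5, 0, 0, 0],
  [0, 0, 1, 0, 0, 0],
])

```text
t: 5.73
ee_pos: [539.7, -377.1, 22.7]
orientation: [2.211, 2.231, -0.001]
ft_force: [-0.2, 1.1, 0.7]
width: 38.3
```

Emit:
move_arm([
  [0, 0, 2, 0, 0, 0],
  [0, 0, 2, 0, 0, 0],
])

```text
t: 5.9
ee_pos: [539.8, -377.5, 22.5]
orientation: [2.211, 2.23, -0.001]
ft_force: [-6.1, 4.1, 19.6]
width: 37.5
```

```bash
python3 go.py 538 -376 20;python3 pic.py side s2 240 360 60 150 5; python3 go.py 538 -376 20; python3 held.py s2 539 -377 st
```

```text
pos [ 539.8 -377.5   22.5] w 37.5 t 5.9 F [-6.1  4.1 19.6]
tool shift [ 1.5 -1.8  2.5] turn [0.    0.001 0.009] q [-0.63  0.73  1.64 -0.    0.77 -0.64]
pos [ 539.8 -377.4   22.5] w 38.1 t 5.95 F [-5.1  4.8 16.1]
tool shift [ 1.4 -1.8  2.5] turn [0.    0.001 0.009] q [-0.63  0.73  1.64 -0.    0.77 -0.64]
238 z pct [  9.3  16.5  39.   41.9 154.3]
top centre [ 539.3 -360.4  113.9]
```

View pics/s2.png

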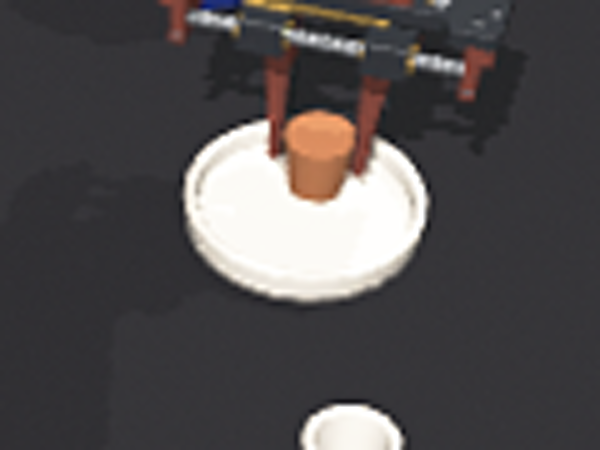

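The stopper stands on the dish floor at crop (320,165): contact force about 16 N, top at about 40 mm. I'll relax, open and lift.

Emit:
move_arm([
  [0, 0, -0.5, 0, 0, 0],
])

```text
t: 6.03
ee_pos: [539.9, -377.6, 23.9]
orientation: [2.21, 2.23, -0.001]
ft_force: [0.9, -0.5, 0.2]
width: 38.2
```

Emit:
move_arm([
  [0, 0, 0, 0, 0, 0],
  [0, 0, 0, 0, 0, 0],
  [0, 0, 0, 0, 0, 0],
  [0, 0, -5, 0, 0, 0],
  [0, 0, -20, 0, 0, 0],
], hand=-0.4)

```text
t: 6.45
ee_pos: [538.4, -376.7, 46.7]
orientation: [-2.211, -2.229, 0.002]
ft_force: [-1.4, 0.3, -0.2]
width: 61.0
```

Emit:
move_arm([
  [0, 0, -30, 0, 0, 0],
  [0, 0, -35, 0, 0, 0],
  [20, -2, -20, 0, 0, 0],
  [39, -5, 0, 0, 0, 0],
  [41, -5, 0, 0, 0, 0],
])

```text
t: 6.87
ee_pos: [528.5, -282.3, 138.8]
orientation: [2.216, 2.218, 0.001]
ft_force: [0.2, 0.3, 0.3]
width: 61.5
```

```bash
python3 go.py 466 152.5 130
```

```text
pos [ 528.5 -282.3  138.8] w 61.5 t 6.87 F [0.2 0.3 0.3]
tool shift [434.9 -62.1   6.5] turn [0.005 0.004 0.001] q [-0.51  0.49  1.75 -0.    0.9  -0.51]
```

Emit:
move_arm([
  [40, -6, 0, 0, 0, 0],
  [40, -6, 0, 0, 0, 0],
  [40, -6, 0, 0, 0, 0],
  [40, -6, 0, 0, 0, 0],
  [40, -6, 0, 0, 0, 0],
])

```text
t: 7.28
ee_pos: [497.9, -76.6, 140.6]
orientation: [2.216, 2.208, 0.005]
ft_force: [0.9, -0.9, 0.4]
width: 61.4
```

Emit:
move_arm([
  [40, -6, 0, 0, 0, 0],
  [40, -6, 0, 0, 0, 0],
  [40, -6, 0, 0, 0, 0],
  [40, -6, 0, 0, 0, 0],
  [40, -6, 0, 0, 0, 0],
])

```text
t: 7.7
ee_pos: [466.6, 129.6, 140.8]
orientation: [2.217, 2.205, 0.009]
ft_force: [1.6, -0.3, -0.1]
width: 61.9
```

```bash
python3 go.py 466 152.5 100
```

```text
pos [466.6 129.6 140.8] w 61.9 t 7.7 F [ 1.6 -0.3 -0.1]
tool shift [23.1 -1.3 40.6] turn [ 0.015  0.006 -0.005] q [ 0.25  0.34  2.   -0.01  0.79  0.27]
```

Emit:
move_arm([
  [15, -1, 5, 0.01, 0.005, 0],
  [3, 0, 25, 0, 0, 0],
  [0, 0, 25, 0, 0, 0],
  [0, 0, 20, 0, 0, 0],
  [0, 0, 0, 0, 0, 0],
])

```text
t: 8.12
ee_pos: [467.3, 158.9, 66.7]
orientation: [2.209, 2.223, 0.018]
ft_force: [-0.2, -0.1, -0.7]
width: 61.1
```

```bash
python3 go.py 466 152.5 13
```

```text
pos [467.3 158.9  66.7] w 61.1 t 8.12 F [-0.2 -0.1 -0.7]
tool shift [-6.5 -2.1 53.6] turn [ 0.013 -0.003  0.007] q [ 0.3   0.48  2.02 -0.    0.63  0.3 ]
```

Emit:
move_arm([
  [-6, -2, 5, 0.012, 0, 0],
  [0, 0, 18, 0, 0, 0],
  [0, 0, 15, 0, 0, 0],
  [0, 0, 5, 0, 0, 0],
  [0, 0, 0, 0, 0, 0],
])

```text
t: 8.53
ee_pos: [467.5, 151.7, 25.3]
orientation: [-2.214, -2.227, -0.006]
ft_force: [-0.4, -0.4, 0.2]
width: 61.8
```

```bash
python3 go.py 466 152.5 12
```

```text
pos [467.5 151.7  25.3] w 61.8 t 8.53 F [-0.4 -0.4  0.2]
tool shift [ 0.8 -1.5 13.3] turn [ 0.002 -0.004  0.006] q [0.29 0.56 2.02 0.01 0.55 0.28]
```

Emit:
move_arm([
  [1, -1, 6, 0, 0, 0],
  [0, 0, 5, 0, 0, 0],
  [0, 0, 2, 0, 0, 0],
])

```text
t: 8.78
ee_pos: [468.4, 152.4, 14.0]
orientation: [2.216, 2.226, 0.011]
ft_force: [-1.2, 0.9, -0.0]
width: 62.0
```

Emit:
move_arm([
  [0, 0, 0, 0, 0, 0],
  [0, 0, 0, 0, 0, 0],
  [0, 0, 0, 0, 0, 0],
  [0, 0, 0, 0, 0, 0],
  [0, 0, 0, 0, 0, 0],
], hand=1)

```text
t: 9.2
ee_pos: [468.9, 152.6, 15.0]
orientation: [2.215, 2.226, 0.013]
ft_force: [-0.4, 0.7, -0.1]
width: 37.9
```

Emit:
move_arm([
  [0, 0, -10, 0, 0, 0],
  [0, 0, -25, 0, 0, 0],
  [0, 0, -35, 0, 0, 0],
  [0, 0, -30, 0, 0, 0],
  [0, 0, 0, 0, 0, 0],
])

```text
t: 9.62
ee_pos: [466.6, 151.7, 119.4]
orientation: [-2.215, -2.226, -0.006]
ft_force: [0.8, 0.3, 0.3]
width: 38.2
```

```bash
python3 pic.py side s3 200 360 60 300 2.5; python3 go.py 538 -323 130; python3 held.py s3 467 152 st
```

```text
pos [465.9 151.5 117.7] w 38.0 t 9.67 F [ 0.3 -0.  -0.3]
tool shift [-474.8   69.6  -13.8] turn [ 0.    -0.003  0.005] q [0.29 0.39 2.   0.   0.75 0.28]
436 z pct [109.3 119.6 139.8 141.8 243.2]
top centre [466.8 155.3 203.5]
```

View pics/s3.png

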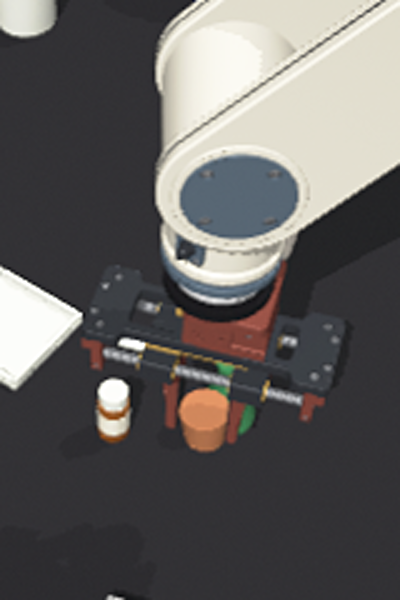

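The second stopper is held level at crop (205,415), its bottom about 105 mm up, so it clears the flask.

Emit:
move_arm([
  [-30, 4, -5, 0, 0, 0],
  [-39, 6, -3, 0, 0, 0],
  [-40, 6, 0, 0, 0, 0],
  [-40, 6, 0, 0, 0, 0],
  [-40, 6, 0, 0, 0, 0],
])

```text
t: 10.08
ee_pos: [494.5, -37.0, 124.8]
orientation: [-2.199, -2.24, -0.007]
ft_force: [0.7, 0.6, -1.1]
width: 37.6
```

Emit:
move_arm([
  [-40, 6, 0, 0, 0, 0],
  [-40, 6, 0, 0, 0, 0],
  [-40, 6, 0, 0, 0, 0],
  [-40, 6, 0, 0, 0, 0],
  [-40, 6, 0, 0, 0, 0],
])

```text
t: 10.5
ee_pos: [524.0, -243.5, 119.2]
orientation: [-2.194, -2.235, -0.002]
ft_force: [0.4, 0.4, 0.2]
width: 37.5
```

```bash
python3 go.py 538 -323 90
```

```text
pos [ 524.  -243.5  119.2] w 37.5 t 10.5 F [0.4 0.4 0.2]
tool shift [-79.9  12.7  28.6] turn [-0.006 -0.008  0.019] q [-0.46  0.5   1.8   0.01  0.86 -0.48]
```

Emit:
move_arm([
  [-35, 6, 0, 0, 0, 0.01],
  [-25, 5, 0, 0, -0.005, 0.01],
  [-10, 2, 10, 0, 0, 0],
  [0, 0, 25, 0, 0, 0],
  [0, 0, 15, 0, 0, 0],
])

```text
t: 10.92
ee_pos: [537.6, -327.6, 65.4]
orientation: [-2.234, -2.208, 0.004]
ft_force: [-0.8, -0.4, -1.0]
width: 38.1
```

```bash
python3 go.py 538 -323 25
```

```text
pos [ 537.6 -327.6   65.4] w 38.1 t 10.92 F [-0.8 -0.4 -1. ]
tool shift [ 4.7  0.4 40.4] turn [-0.003  0.001 -0.012] q [-0.57  0.63  1.7  -0.    0.81 -0.55]
```

Emit:
move_arm([
  [6, 0, 3, 0, 0, -0.01],
  [1, 0, 15, 0, 0, 0],
  [0, 0, 12, 0, 0, 0],
  [0, 0, 5, 0, 0, 0],
  [0, 0, 0, 0, 0, 0],
])

```text
t: 11.33
ee_pos: [533.0, -317.0, 22.4]
orientation: [-2.213, -2.212, 0.008]
ft_force: [-0.4, 0.4, -1.4]
width: 38.1
```

```bash
python3 go.py 538 -323 18
```

```text
pos [ 533.  -317.    22.4] w 38.1 t 11.33 F [-0.4  0.4 -1.4]
tool shift [-6.   5.1  4.3] turn [-0.012 -0.005 -0.001] q [-0.55  0.69  1.72 -0.    0.74 -0.55]
```

Emit:
move_arm([
  [-5, 4, 0, -0.01, -0.004, 0],
  [0, 0, 2, 0, 0, 0],
  [0, 0, 2, 0, 0, 0],
  [0, 0, 1, 0, 0, 0],
])

```text
t: 11.67
ee_pos: [537.9, -322.2, 19.7]
orientation: [-2.22, -2.222, 0.001]
ft_force: [-4.5, 1.2, 9.3]
width: 37.9
```

```bash
python3 go.py 538 -323 18
```

```text
pos [ 537.9 -322.2   19.7] w 37.9 t 11.67 F [-4.5  1.2  9.3]
tool shift [-0.8  0.1  1.7] turn [-0.001 -0.     0.001] q [-0.56  0.7   1.71 -0.    0.73 -0.56]
```

Contact with the floor; release.

Emit:
move_arm([
  [0, 0, -0.5, 0, 0, 0],
])

```text
t: 11.75
ee_pos: [538.1, -322.4, 20.9]
orientation: [-2.22, -2.223, 0.001]
ft_force: [0.1, -0.2, 0.1]
width: 37.9
```

Emit:
move_arm([
  [0, 0, 0, 0, 0, 0],
  [0, 0, 0, 0, 0, 0],
  [0, 0, 0, 0, 0, 0],
  [0, 0, -5, 0, 0, 0],
  [0, 0, -20, 0, 0, 0],
], hand=-0.4)

```text
t: 12.17
ee_pos: [537.4, -322.0, 45.2]
orientation: [-2.219, -2.221, 0.001]
ft_force: [-0.9, -0.7, -0.1]
width: 60.8
```

Emit:
move_arm([
  [0, 0, -30, 0, 0, 0],
  [0, 0, -35, 0, 0, 0],
  [20, -5, -20, 0, 0, 0],
  [39, -10, 0, 0, 0, 0],
  [40, -10, 0, 0, 0, 0],
])

```text
t: 12.58
ee_pos: [516.7, -228.3, 138.8]
orientation: [2.221, 2.208, 0.004]
ft_force: [-0.4, 1.0, -1.1]
width: 61.6
```

```bash
python3 go.py 467 -47.5 120; python3 pic.py top t1 100 420 120 260 2.4
```

```text
pos [ 516.7 -228.3  138.8] w 61.6 t 12.58 F [-0.4  1.  -1.1]
tool shift [180.6 -50.9  17.5] turn [ 0.008  0.005 -0.006] q [-0.44  0.44  1.83 -0.    0.86 -0.43]
```

View pics/t1.png

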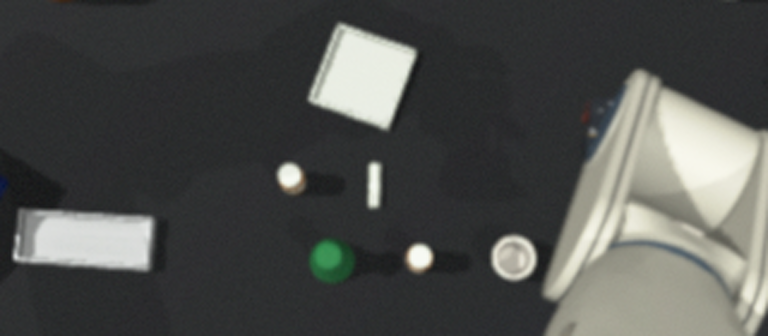

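The other pieces stand where they were; the arm hides the dish, so I'll check it later. Next is the vial at (467,-47.5).

Emit:
move_arm([
  [38, -11, 2, 0, 0, 0],
  [40, -11, 2, 0, 0, 0],
  [40, -11, 2, 0, 0, 0],
  [30, -9, 2, 0, 0, 0],
  [14, -4, 5, 0, 0, 0],
])

```text
t: 13.05
ee_pos: [469.6, -59.3, 128.4]
orientation: [2.219, 2.207, 0.01]
ft_force: [0.4, 0.2, -0.3]
width: 61.6
```

Emit:
move_arm([
  [5, 0, 0, 0, 0, 0],
  [0, 0, 0, 0, 0, 0],
])

```text
t: 13.22
ee_pos: [468.0, -51.1, 128.5]
orientation: [2.215, 2.213, 0.009]
ft_force: [0.2, -0.4, 0.5]
width: 61.8
```

```bash
python3 go.py 467 -47.5 70;python3 pic.py side s4 230 380 60 210 4
```

```text
pos [468.  -51.1 128.5] w 61.8 t 13.22 F [ 0.2 -0.4  0.5]
tool shift [ 3.8 -1.7 58.5] turn [ 0.012  0.004 -0.001] q [-0.13  0.34  2.04 -0.    0.75 -0.13]
```

View pics/s4.png

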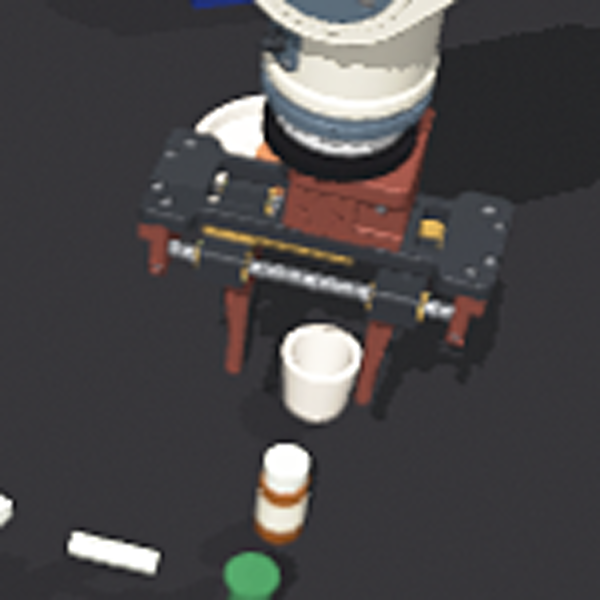

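Fingers straddle the vial's x; the vial at crop (285,490) is upright. Descend.

Emit:
move_arm([
  [3, -1, 10, 0.01, 0.004, 0],
  [1, -1, 22, 0, 0, 0],
  [0, 0, 25, 0, 0, 0],
  [0, 0, 10, 0, 0, 0],
  [0, 0, 0, 0, 0, 0],
])

```text
t: 13.68
ee_pos: [472.2, -52.6, 59.5]
orientation: [2.224, 2.209, 0.009]
ft_force: [0.3, -0.2, -0.3]
width: 60.8
```

```bash
python3 go.py 467 -47.5 26
```

```text
pos [472.2 -52.6  59.5] w 60.8 t 13.68 F [ 0.3 -0.2 -0.3]
tool shift [ 5.1 -5.6 33.5] turn [ 0.009  0.001 -0.007] q [-0.14  0.48  2.06  0.    0.6  -0.13]
```

Emit:
move_arm([
  [5, -5, 0, 0.008, 0, -0.005],
  [0, 0, 10, 0, 0, 0],
  [0, 0, 10, 0, 0, 0],
  [0, 0, 5, 0, 0, 0],
  [0, 0, 0, 0, 0, 0],
])

```text
t: 14.1
ee_pos: [468.6, -49.7, 32.4]
orientation: [2.226, 2.215, 0.001]
ft_force: [-1.0, 0.4, -0.0]
width: 61.3
```

```bash
python3 go.py 467 -47.5 26
```

```text
pos [468.6 -49.7  32.4] w 61.3 t 14.1 F [-1.   0.4 -0. ]
tool shift [ 2.2 -1.6  6.4] turn [ 0.001  0.001 -0.005] q [-0.13  0.53  2.06 -0.    0.54 -0.12]
```

Emit:
move_arm([
  [2, -1, 4, 0, 0, 0],
  [0, 0, 3, 0, 0, 0],
  [0, 0, 0, 0, 0, 0],
])

```text
t: 14.35
ee_pos: [467.8, -47.5, 24.9]
orientation: [2.226, 2.214, 0.001]
ft_force: [-0.3, 0.1, -0.1]
width: 61.6
```

```bash
python3 go.py 467 -47.5 24
```

```text
pos [467.8 -47.5  24.9] w 61.6 t 14.35 F [-0.3  0.1 -0.1]
tool shift [ 0.  -0.8  0.9] turn [ 0.002  0.001 -0.005] q [-0.13  0.55  2.07 -0.    0.52 -0.12]
```

Emit:
move_arm([
  [0, -0.5, 0, 0, 0, 0],
  [0, 0, 0, 0, 0, 0],
  [0, 0, 0, 0, 0, 0],
  [0, 0, 0, 0, 0, 0],
  [0, 0, 0, 0, 0, 0],
], hand=1)

```text
t: 14.77
ee_pos: [467.9, -47.4, 25.6]
orientation: [2.225, 2.214, 0.003]
ft_force: [0.3, -0.5, 0.2]
width: 31.6
```

Emit:
move_arm([
  [0, 0, 0, 0, 0, 0],
  [0, 0, -5, 0, 0, 0],
  [0, 0, -10, 0, 0, 0],
  [0, 0, -10, 0, 0, 0],
  [0, 0, 0, 0, 0, 0],
])

```text
t: 15.18
ee_pos: [467.6, -47.3, 53.0]
orientation: [2.225, 2.214, 0.002]
ft_force: [0.3, 0.3, -0.7]
width: 26.3
```

```bash
python3 go.py 467 -47.5 140;python3 pic.py side s5 230 380 60 210 4; python3 held.py s5 468 -48 vi
```

```text
pos [467.6 -47.3  53. ] w 26.3 t 15.18 F [ 0.3  0.3 -0.7]
tool shift [ -0.2  -0.4 -87. ] turn [ 0.003  0.001 -0.005] q [-0.13  0.49  2.06 -0.    0.58 -0.12]
284 z pct [ 43.2  50.   87.1 186.  400.5]
top centre [486.6 -56.7 398.9]
```

View pics/s5.png

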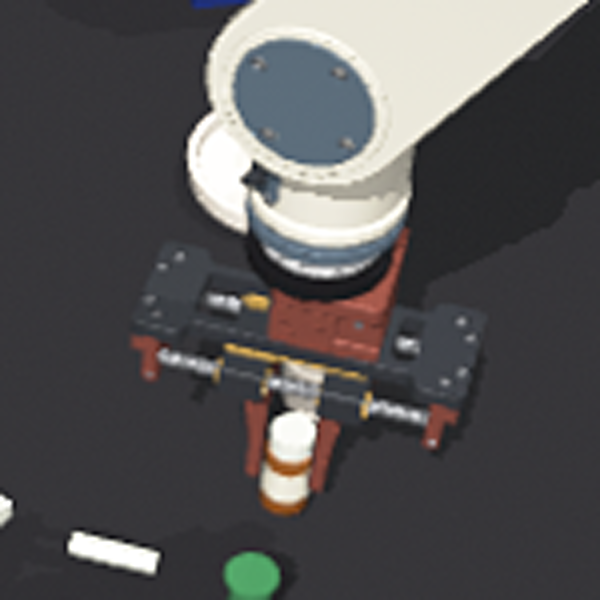

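Standing on the bench the vial leaned 5 px over its height; held it leans about 10, and the opening is 26 mm. So the pads straddle the cap and body. I'll set it back down and regrip lower on the body.

Emit:
move_arm([
  [0, 0, 10, 0, 0, 0],
  [0, 0, 10, 0, 0, 0],
  [0, 0, 4, 0, 0, 0],
  [0, 0, 0, 0, 0, 0],
])

```text
t: 15.57
ee_pos: [468.0, -47.4, 26.8]
orientation: [2.224, 2.213, 0.004]
ft_force: [-0.8, -0.2, -0.3]
width: 26.2
```

Emit:
move_arm([
  [0, 0, 1, 0, 0, 0],
  [0, 0, 1, 0, 0, 0],
])

```text
t: 15.73
ee_pos: [468.3, -47.4, 25.1]
orientation: [2.224, 2.214, 0.003]
ft_force: [-6.5, 1.3, 39.5]
width: 26.2
```

Emit:
move_arm([
  [0, 0, -1, 0, 0, 0],
])

```text
t: 15.82
ee_pos: [468.4, -47.5, 26.3]
orientation: [2.224, 2.214, 0.003]
ft_force: [-0.7, -0.3, -0.2]
width: 26.5
```

Emit:
move_arm([
  [0, 0, 0, 0, 0, 0],
  [0, 0, 0, 0, 0, 0],
  [0, 0, 0, 0, 0, 0],
], hand=0)

```text
t: 16.07
ee_pos: [468.4, -47.4, 25.9]
orientation: [2.225, 2.214, 0.003]
ft_force: [-0.3, 0.2, -0.1]
width: 41.9
```

```bash
python3 go.py 467 -47.5 13;python3 pic.py side s6 230 380 60 210 4
```

```text
pos [468.4 -47.4  25.9] w 41.9 t 16.07 F [-0.3  0.2 -0.1]
tool shift [-0.1 -1.4 12.9] turn [ 0.003  0.001 -0.005] q [-0.13  0.55  2.07 -0.    0.52 -0.12]
```

View pics/s6.png

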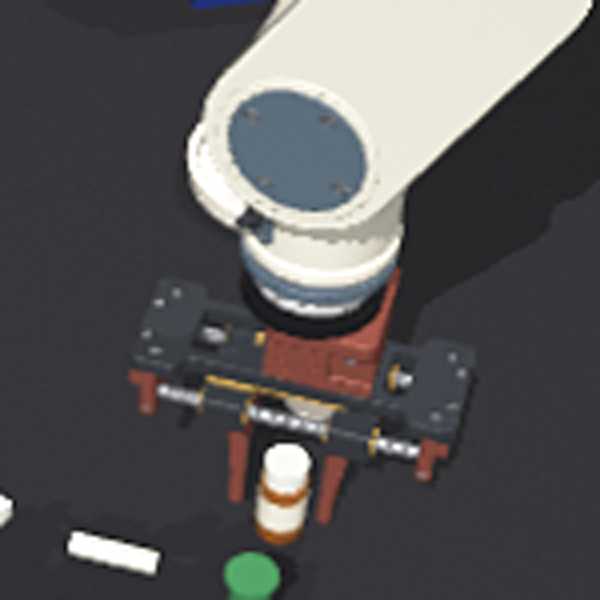

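Upright again on the bench (cap at crop (288,462), foot at (278,535)). Go lower and regrip.

Emit:
move_arm([
  [0, -1, 5, 0, 0, -0.005],
  [0, 0, 4, 0, 0, 0],
  [0, 0, 2, 0, 0, 0],
  [0, 0, 0, 0, 0, 0],
])

```text
t: 16.45
ee_pos: [466.7, -47.4, 13.0]
orientation: [2.219, 2.221, 0.001]
ft_force: [-0.6, -0.0, -0.3]
width: 44.2
```

Emit:
move_arm([
  [0, 0, 0, 0, 0, 0],
  [0, 0, 0, 0, 0, 0],
  [0, 0, 0, 0, 0, 0],
  [0, 0, 0, 0, 0, 0],
  [0, 0, 0, 0, 0, 0],
], hand=1)

```text
t: 16.87
ee_pos: [466.4, -47.3, 12.5]
orientation: [2.22, 2.221, 0.0]
ft_force: [-0.0, -0.5, 0.9]
width: 26.4
```

Emit:
move_arm([
  [0, 0, -3, 0, 0, 0],
  [0, 0, -10, 0, 0, 0],
  [0, 0, -15, 0, 0, 0],
  [0, 0, -10, 0, 0, 0],
  [0, 0, 0, 0, 0, 0],
])

```text
t: 17.28
ee_pos: [465.9, -47.2, 53.5]
orientation: [2.22, 2.222, -0.001]
ft_force: [-0.3, 0.0, 0.3]
width: 26.4
```

```bash
python3 go.py 467 -47.5 140;python3 pic.py side s7 230 380 60 210 4
```

```text
pos [465.9 -47.2  53.5] w 26.4 t 17.28 F [-0.3  0.   0.3]
tool shift [ -0.3   1.1 -86.5] turn [-0.     0.     0.001] q [-0.13  0.49  2.07 -0.    0.59 -0.13]
```

View pics/s7.png

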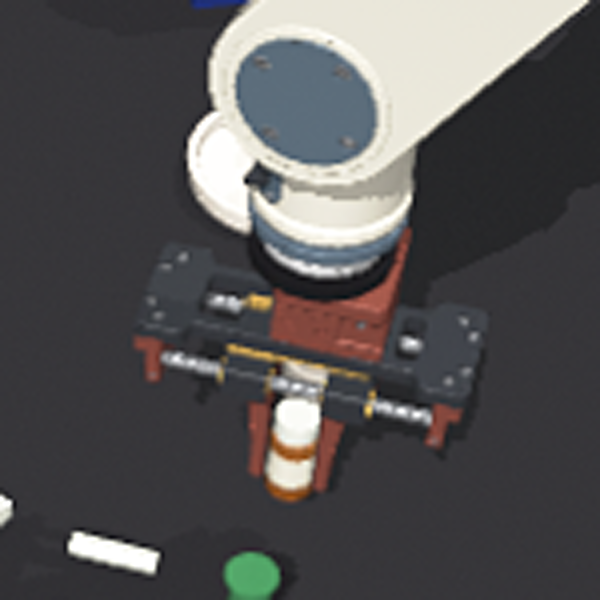

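Held upright now; soft pads read 26.4 mm on the body. Lift, then carry toward the long tray while turning the jaws along y.

Emit:
move_arm([
  [0, 0, -36, 0, 0, -0.12],
  [0, 0, -38, 0, 0, -0.12],
  [34, 9, -5, 0, 0, -0.12],
  [33, 13, 0, 0, 0, -0.12],
  [31, 17, 0, 0, 0, -0.12],
])

```text
t: 17.75
ee_pos: [466.4, 56.9, 133.1]
orientation: [-1.446, -2.784, 0.002]
ft_force: [1.3, -0.8, -0.6]
width: 26.6
```

```bash
python3 go.py 481.5 375 128 180
```

```text
pos [466.4  56.9 133.1] w 26.6 t 17.75 F [ 1.3 -0.8 -0.6]
tool shift [251.5 195.4   5.2] turn [-0.002 -0.004 -0.958] q [ 0.1   0.34  2.03  0.    0.78 -0.52]
```

Emit:
move_arm([
  [30, 23, 0, 0, 0, -0.12],
  [27, 26, 0, 0, 0, -0.12],
  [24, 30, 0, 0, 0, -0.12],
  [20, 32, 0, 0, 0, -0.12],
  [16, 35, 0, 0, 0, -0.12],
])

```text
t: 18.17
ee_pos: [470.7, 254.4, 133.4]
orientation: [-0.519, -3.096, -0.0]
ft_force: [0.5, -0.6, -0.2]
width: 26.7
```

```bash
python3 go.py 481.5 375 128 180
```

```text
pos [470.7 254.4 133.4] w 26.7 t 18.17 F [ 0.5 -0.6 -0.2]
tool shift [ 29.1 117.5   5.4] turn [ 0.    -0.003 -0.332] q [ 0.47  0.42  1.89  0.    0.83 -0.77]
```

Emit:
move_arm([
  [9, 35, 0, 0, 0, -0.12],
  [5, 33, 0, 0, 0, -0.1],
  [0, 26, 0, 0, 0, -0.08],
  [0, 10, 5, 0, 0, 0],
  [0, 0, 10, 0, 0, 0],
])

```text
t: 18.58
ee_pos: [477.2, 373.1, 117.8]
orientation: [0.009, 3.141, 0.007]
ft_force: [0.7, 0.6, 0.1]
width: 26.6
```

```bash
python3 go.py 481.5 375 60 180
```

```text
pos [477.2 373.1 117.8] w 26.6 t 18.58 F [0.7 0.6 0.1]
tool shift [-4.3  1.7 57.8] turn [ 0.004  0.001 -0.006] q [ 0.64  0.53  1.74  0.    0.87 -0.92]
```

Emit:
move_arm([
  [-4, 1, 12, 0, 0, -0.005],
  [0, 0, 22, 0, 0, 0],
  [0, 0, 22, 0, 0, 0],
  [0, 0, 8, 0, 0, 0],
  [0, 0, 0, 0, 0, 0],
])

```text
t: 19.0
ee_pos: [479.1, 366.7, 44.7]
orientation: [-0.016, -3.136, 0.003]
ft_force: [-0.3, -0.4, -0.8]
width: 26.6
```

```bash
python3 go.py 481.5 375 17 180; python3 pic.py side s8 180 330 234 384 4
```

```text
pos [479.1 366.7  44.7] w 26.6 t 19.0 F [-0.3 -0.4 -0.8]
tool shift [-2.5  8.4 27.6] turn [-0.002 -0.006 -0.01 ] q [ 0.63  0.64  1.76  0.    0.75 -0.93]
```

View pics/s8.png

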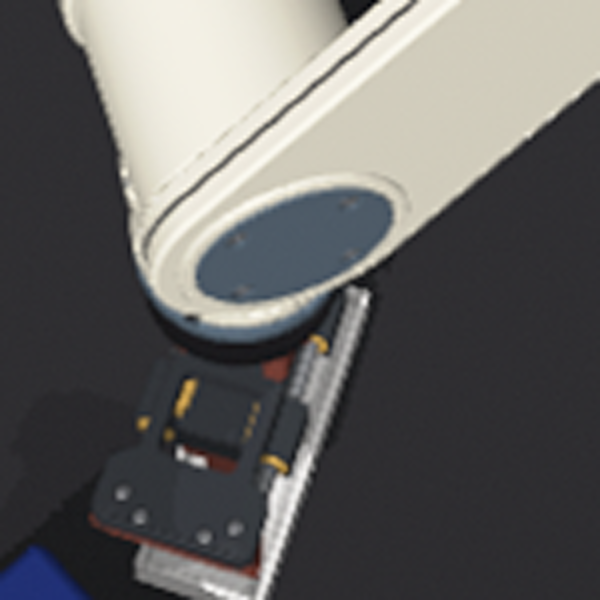

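```bash
python3 - <<'E'
from h import *
d=dict(np.load("top0.npz"));P=cloud(d)
m=(P[...,0]>380)&(P[...,0]<600)&(P[...,1]>440)&(P[...,2]>30)
q=P[m];print(len(q),np.percentile(q[:,2],[5,50,95,99]))
for lo in range(420,600,20):
    s=q[(q[:,0]>lo)&(q[:,0]<lo+20)]
    if len(s):print(lo,"min y",round(s[:,1].min()),"zmax",round(s[:,2].max()), "zmed",round(np.median(s[:,2])))
E
python3 go.py 481.5 364 17 180
```

```text
6253 [51.73463192 82.00620537 91.71890238 93.41046999]
420 min y 500 zmax 83 zmed 65
440 min y 490 zmax 90 zmed 69
460 min y 479 zmax 93 zmed 74
480 min y 469 zmax 95 zmed 80
500 min y 457 zmax 97 zmed 85
520 min y 446 zmax 94 zmed 88
540 min y 445 zmax 96 zmed 88
560 min y 469 zmax 95 zmed 89
580 min y 502 zmax 96 zmed 89
pos [479.1 366.5  45.2] w 26.4 t 19.05 F [-0.9 -1.1  0.2]
tool shift [-2.6 -2.5 28.2] turn [-0.002 -0.006 -0.01 ] q [ 0.63  0.64  1.76  0.    0.75 -0.93]
```

The blue box is about 95 mm high and starts near y=446, so I'll place this vial at y=355 instead. That keeps the gripper body clear of it.

Emit:
move_arm([
  [-2, -11, 0, 0, -0.005, -0.005],
  [0, 0, 8, 0, 0, 0],
  [0, 0, 8, 0, 0, 0],
  [0, 0, 3, 0, 0, 0],
  [0, 0, 0, 0, 0, 0],
])

```text
t: 19.47
ee_pos: [483.4, 352.7, 27.4]
orientation: [0.014, 3.139, -0.0]
ft_force: [0.3, 0.4, 0.3]
width: 26.6
```

```bash
python3 go.py 481.5 355 17 180
```

```text
pos [483.4 352.7  27.4] w 26.6 t 19.47 F [0.3 0.4 0.3]
tool shift [ 2.   2.2 10.4] turn [-0.     0.003 -0.009] q [ 0.61  0.66  1.78 -0.    0.7  -0.95]
```

Emit:
move_arm([
  [2, 2, 3, 0, 0.003, -0.005],
  [0, 0, 3, 0, 0, 0],
  [0, 0, 2, 0, 0, 0],
  [0, 0, 0, 0, 0, 0],
])

```text
t: 19.8
ee_pos: [481.8, 355.9, 19.4]
orientation: [0.004, 3.14, 0.002]
ft_force: [0.8, -0.3, -1.1]
width: 26.3
```

Emit:
move_arm([
  [0, 0, 0.7, 0, 0, 0],
  [0, 0, 0.7, 0, 0, 0],
])

```text
t: 19.97
ee_pos: [481.8, 356.3, 18.1]
orientation: [0.003, 3.14, 0.002]
ft_force: [0.1, -0.1, -0.7]
width: 26.2
```

Emit:
move_arm([
  [0, 0, 0.7, 0, 0, 0],
  [0, 0, 0.5, 0, 0, 0],
])

```text
t: 20.13
ee_pos: [481.9, 356.6, 16.9]
orientation: [0.003, 3.14, 0.002]
ft_force: [0.5, 0.2, -0.7]
width: 26.5
```

Emit:
move_arm([
  [0, 0, 0.7, 0, 0, 0],
])

```text
t: 20.22
ee_pos: [482.0, 356.6, 16.4]
orientation: [0.003, 3.14, 0.003]
ft_force: [-2.6, -2.1, 11.3]
width: 26.5
```

Emit:
move_arm([
  [0, 0, 0.5, 0, 0, 0],
])

```text
t: 20.3
ee_pos: [482.0, 356.7, 16.3]
orientation: [0.003, 3.14, 0.002]
ft_force: [-2.6, -2.2, 9.4]
width: 26.5
```

Contact with the floor. Release and lift straight up.

Emit:
move_arm([
  [0, 0, 0, 0, 0, 0],
  [0, 0, 0, 0, 0, 0],
  [0, 0, 0, 0, 0, 0],
  [0, 0, 0, 0, 0, 0],
], hand=0.1)

```text
t: 20.63
ee_pos: [482.3, 356.8, 16.8]
orientation: [0.003, 3.139, 0.003]
ft_force: [0.0, -0.1, 0.5]
width: 39.1
```

Emit:
move_arm([
  [0, 0, -10, 0, 0, 0],
  [0, 0, -20, 0, 0, 0],
  [0, 0, -30, 0, 0, 0],
  [0, 0, -35, 0, 0, 0],
  [0, 0, -20, 0, 0, 0],
])

```text
t: 21.05
ee_pos: [478.7, 354.1, 132.0]
orientation: [-0.003, -3.134, 0.008]
ft_force: [0.7, -0.6, 0.9]
width: 39.6
```

```bash
python3 go.py 555 100.5 120 180
```

```text
pos [478.7 354.1 132. ] w 39.6 t 21.05 F [ 0.7 -0.6  0.9]
tool shift [ -76.9 -253.4   12.7] turn [-0.005 -0.007 -0.002] q [ 0.62  0.5   1.75  0.    0.9  -0.95]
```

Emit:
move_arm([
  [-10, -34, 0, 0, 0, 0],
  [-12, -39, 0, 0, 0, 0],
  [-12, -39, 0, 0, 0, 0],
  [-12, -39, 0, 0, 0, 0],
  [-12, -39, 0, 0, 0, 0],
], hand=-0.3)

```text
t: 21.47
ee_pos: [541.5, 168.3, 143.9]
orientation: [-0.017, 3.132, 0.008]
ft_force: [0.6, 0.5, -0.0]
width: 57.0
```

Emit:
move_arm([
  [-10, -32, 0, 0, 0, 0],
  [-5, -18, 0, 0, 0, 0],
  [0, 0, 0, 0, 0, 0],
  [0, 0, 0, 0, 0, 0],
])

```text
t: 21.8
ee_pos: [559.7, 108.8, 147.3]
orientation: [-0.004, 3.128, 0.008]
ft_force: [0.8, -0.2, 0.2]
width: 57.5
```

```bash
python3 go.py 555 100.5 70 180; python3 pic.py side s9 180 330 234 384 4
```

```text
pos [559.7 108.8 147.3] w 57.5 t 21.8 F [ 0.8 -0.2  0.2]
tool shift [ 5.8 -8.6 77.2] turn [0.005 0.013 0.002] q [ 0.17  0.44  1.82  0.    0.88 -1.41]
```

View pics/s9.png

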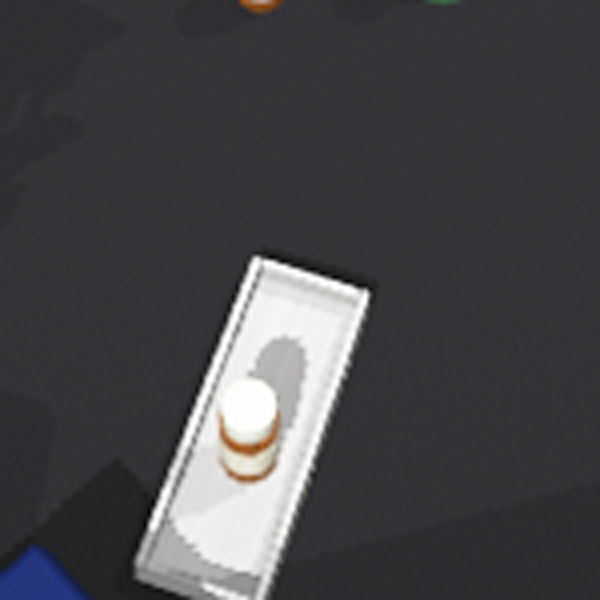

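The first vial stands upright in the tray (crop (248,430)). Now the second vial.

Emit:
move_arm([
  [5, -8, 10, 0, 0.012, 0],
  [1, 0, 28, 0, 0, 0],
  [0, 0, 25, 0, 0, 0],
  [0, 0, 8, 0, 0, 0],
  [0, 0, 0, 0, 0, 0],
])

```text
t: 22.27
ee_pos: [552.3, 105.9, 74.2]
orientation: [-0.017, 3.14, 0.009]
ft_force: [-0.1, -0.3, 0.9]
width: 57.4
```

```bash
python3 go.py 555 100.5 13 180
```

```text
pos [552.3 105.9  74.2] w 57.4 t 22.27 F [-0.1 -0.3  0.9]
tool shift [-2.5 -5.7 61.2] turn [0.006 0.002 0.011] q [ 0.17  0.54  1.86  0.01  0.74 -1.42]
```

Emit:
move_arm([
  [-2, -6, 0, 0.006, 0.002, 0.01],
  [0, 0, 6, 0, 0, 0],
  [0, 0, 0, 0, 0, 0],
])

```text
t: 22.52
ee_pos: [553.8, 100.9, 68.3]
orientation: [0.004, -3.14, 0.002]
ft_force: [-0.1, 0.0, -0.2]
width: 56.8
```

```bash
python3 go.py 555 100.5 13 180
```

```text
pos [553.8 100.9  68.3] w 56.8 t 22.52 F [-0.1  0.  -0.2]
tool shift [-1.3 -0.4 55.3] turn [-0.001 -0.002  0.003] q [ 0.16  0.56  1.85 -0.    0.73 -1.41]
```

Emit:
move_arm([
  [-1, -0.5, 12, 0, 0, 0],
  [0, 0, 18, 0, 0, 0],
  [0, 0, 12, 0, 0, 0],
  [0, 0, 4, 0, 0, 0],
  [0, 0, 0, 0, 0, 0],
])

```text
t: 22.93
ee_pos: [558.0, 100.8, 21.8]
orientation: [-0.004, 3.137, -0.0]
ft_force: [-0.1, -0.0, 1.1]
width: 57.0
```

```bash
python3 go.py 555 100.5 13 180
```

```text
pos [558.  100.8  21.8] w 57.0 t 22.93 F [-0.1 -0.   1.1]
tool shift [ 3.  -0.3  8.8] turn [-0.     0.005  0.003] q [ 0.16  0.64  1.86 -0.    0.64 -1.41]
```

Emit:
move_arm([
  [3, 0, 4, 0, 0.004, 0],
  [0, 0, 4, 0, 0, 0],
  [0, 0, 1, 0, 0, 0],
  [0, 0, 0, 0, 0, 0],
])

```text
t: 23.27
ee_pos: [555.1, 100.8, 12.6]
orientation: [-0.004, 3.141, 0.0]
ft_force: [0.4, 0.5, -0.7]
width: 56.8
```

Emit:
move_arm([
  [0, 0, 0, 0, 0, 0],
  [0, 0, 0, 0, 0, 0],
  [0, 0, 0, 0, 0, 0],
  [0, 0, 0, 0, 0, 0],
  [0, 0, 0, 0, 0, 0],
], hand=1)

```text
t: 23.68
ee_pos: [556.1, 101.0, 13.8]
orientation: [-0.004, 3.139, 0.001]
ft_force: [0.3, 1.5, 0.5]
width: 27.3
```

Emit:
move_arm([
  [0, 0, -3, 0, 0, 0],
  [0, 0, -10, 0, 0, 0],
  [0, 0, -15, 0, 0, 0],
  [0, 0, -10, 0, 0, 0],
  [0, 0, 0, 0, 0, 0],
])

```text
t: 24.1
ee_pos: [555.5, 100.9, 54.6]
orientation: [-0.004, 3.14, 0.0]
ft_force: [1.6, -0.3, -0.8]
width: 26.4
```

```bash
python3 go.py 481.5 305 120 180;python3 pic.py side s10 170 320 110 260 4
```

```text
pos [555.5 100.9  54.6] w 26.4 t 24.1 F [ 1.6 -0.3 -0.8]
tool shift [ 73.4 204.3 -65.4] turn [0.    0.002 0.002] q [ 0.16  0.58  1.86 -0.    0.7  -1.41]
```

View pics/s10.png

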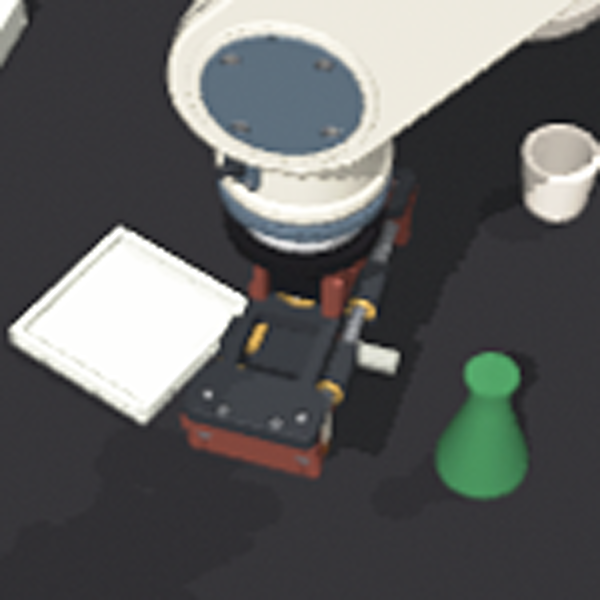

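The vial is gripped at the same 26.4 mm opening (hidden behind the gripper at crop (325,430)). Carry it to (481.5, 305).

Emit:
move_arm([
  [0, 0, -30, 0, 0, 0],
  [8, 25, -20, 0, 0, 0],
  [12, 36, 0, 0, 0, 0],
  [13, 38, 0, 0, 0, 0],
  [13, 38, 0, 0, 0, 0],
])

```text
t: 24.57
ee_pos: [510.3, 235.9, 105.6]
orientation: [0.014, 3.139, 0.0]
ft_force: [1.1, 0.5, -0.1]
width: 26.2
```

Emit:
move_arm([
  [13, 34, 0, 0, 0, 0],
  [7, 18, 0, 0, 0, 0],
  [0, 0, 0, 0, 0, 0],
  [0, 0, 0, 0, 0, 0],
])

```text
t: 24.9
ee_pos: [486.6, 296.8, 105.2]
orientation: [0.003, 3.139, 0.003]
ft_force: [-0.3, 0.6, 0.2]
width: 26.6
```

```bash
python3 go.py 481.5 305 70 180;python3 pic.py side s11 160 360 184 384 3
```

```text
pos [486.6 296.8 105.2] w 26.6 t 24.9 F [-0.3  0.6  0.2]
tool shift [ 5.2  8.2 35.2] turn [ 0.002  0.003 -0.002] q [ 0.53  0.5   1.83  0.    0.81 -1.04]
```

View pics/s11.png

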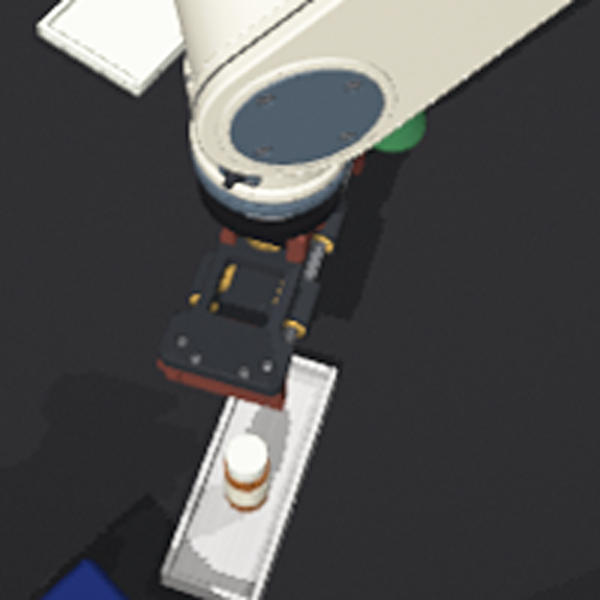

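The first vial stands clear at crop (245,470). Align and descend.

Emit:
move_arm([
  [5, 8, 5, 0, 0, 0],
  [0, 0, 20, 0, 0, 0],
  [0, 0, 20, 0, 0, 0],
  [0, 0, 8, 0, 0, 0],
  [0, 0, 0, 0, 0, 0],
])

```text
t: 25.37
ee_pos: [483.6, 301.3, 49.9]
orientation: [0.015, 3.138, 0.003]
ft_force: [-1.0, -0.1, 0.4]
width: 26.3
```

```bash
python3 go.py 481.5 305.5 20 180
```

```text
pos [483.6 301.3  49.9] w 26.3 t 25.37 F [-1.  -0.1  0.4]
tool shift [ 2.3  4.1 29.9] turn [ 0.002  0.004 -0.01 ] q [ 0.54  0.59  1.85 -0.    0.7  -1.02]
```

Emit:
move_arm([
  [2, 4, 3, 0, 0.003, -0.008],
  [0, 0, 10, 0, 0, 0],
  [0, 0, 8, 0, 0, 0],
  [0, 0, 4, 0, 0, 0],
  [0, 0, 0, 0, 0, 0],
])

```text
t: 25.78
ee_pos: [482.8, 304.6, 23.7]
orientation: [0.006, 3.14, 0.004]
ft_force: [0.1, 0.1, -0.2]
width: 26.7
```

```bash
python3 go.py 481.5 305.5 18 180
```

```text
pos [482.8 304.6  23.7] w 26.7 t 25.78 F [ 0.1  0.1 -0.2]
tool shift [1.3 0.8 5.7] turn [ 0.003  0.001 -0.004] q [ 0.54  0.64  1.85  0.    0.65 -1.03]
```

Emit:
move_arm([
  [1, 1, 2, 0, 0, 0],
  [0, 0, 2, 0, 0, 0],
])

```text
t: 25.95
ee_pos: [482.0, 305.9, 19.7]
orientation: [0.006, 3.14, 0.005]
ft_force: [0.5, -0.5, 0.0]
width: 26.5
```

Emit:
move_arm([
  [0, 0, 0.7, 0, 0, 0],
])

```text
t: 26.03
ee_pos: [482.0, 306.0, 18.9]
orientation: [0.006, 3.14, 0.005]
ft_force: [-0.2, -0.5, -0.6]
width: 26.5
```

Emit:
move_arm([
  [0, 0, 0.7, 0, 0, 0],
])

```text
t: 26.12
ee_pos: [482.1, 306.1, 18.3]
orientation: [0.006, 3.139, 0.005]
ft_force: [0.1, 0.0, -0.3]
width: 26.4
```

Emit:
move_arm([
  [0, 0, 0.7, 0, 0, 0],
])

```text
t: 26.2
ee_pos: [482.3, 306.3, 17.8]
orientation: [0.006, 3.139, 0.005]
ft_force: [-0.9, -0.2, 7.8]
width: 26.6
```

Emit:
move_arm([
  [0, 0, 0.7, 0, 0, 0],
])

```text
t: 26.28
ee_pos: [482.3, 306.3, 17.8]
orientation: [0.006, 3.139, 0.005]
ft_force: [-2.8, -1.7, 13.4]
width: 26.4
```

Contact. Release to about 36 mm only and lift.

Emit:
move_arm([
  [0, 0, 0, 0, 0, 0],
  [0, 0, 0, 0, 0, 0],
  [0, 0, 0, 0, 0, 0],
  [0, 0, 0, 0, 0, 0],
], hand=0.18)

```text
t: 26.62
ee_pos: [483.0, 306.7, 18.7]
orientation: [0.005, 3.137, 0.007]
ft_force: [0.3, 0.2, -0.5]
width: 36.0
```

Emit:
move_arm([
  [0, 0, -10, 0, 0, 0],
  [0, 0, -20, 0, 0, 0],
  [0, 0, -30, 0, 0, 0],
  [0, 0, -35, 0, 0, 0],
  [0, 0, -10, 0, 0, 0],
])

```text
t: 27.03
ee_pos: [480.1, 304.8, 125.7]
orientation: [-0.005, -3.138, 0.0]
ft_force: [0.2, -0.2, 0.7]
width: 35.9
```

```bash
python3 go.py 554 5.5 100 181.3
```

```text
pos [480.1 304.8 125.7] w 35.9 t 27.03 F [ 0.2 -0.2  0.7]
tool shift [ -75.  -299.    25.5] turn [-0.    -0.003 -0.026] q [ 0.54  0.47  1.82  0.    0.85 -1.02]
```

Emit:
move_arm([
  [-9, -35, 0, 0, 0, -0.005],
  [-10, -39, 0, 0, 0, -0.005],
  [-10, -39, 0, 0, 0, -0.005],
  [-10, -39, 0, 0, 0, -0.005],
  [-10, -39, 0, 0, 0, 0],
], hand=0)

```text
t: 27.45
ee_pos: [534.5, 116.9, 132.8]
orientation: [-0.047, 3.131, 0.011]
ft_force: [0.8, -0.1, -0.3]
width: 43.5
```

Emit:
move_arm([
  [-10, -39, 0, 0, 0, 0],
  [-8, -32, 0, 0, 0, 0],
  [-6, -20, 0, 0, 0, 0],
  [0, 0, 0, 0, 0, 0],
  [0, 0, 0, 0, 0, 0],
])

```text
t: 27.87
ee_pos: [563.1, 14.7, 133.9]
orientation: [-0.035, 3.129, 0.009]
ft_force: [-1.0, 0.3, -0.4]
width: 43.9
```

```bash
python3 go.py 554 5.5 60 181.3;python3 pic.py side s12 160 360 184 384 3; python3 pic.py side s12b 160 360 90 240 4; python3 pic.py top t2 100 420 120 260 2.4
```

```text
pos [563.1  14.7 133.9] w 43.9 t 27.87 F [-1.   0.3 -0.4]
tool shift [10.2 -9.4 73.8] turn [ 0.006  0.012 -0.   ] q [ 0.    0.45  1.84  0.01  0.84 -1.6 ]
```

View pics/s12.png

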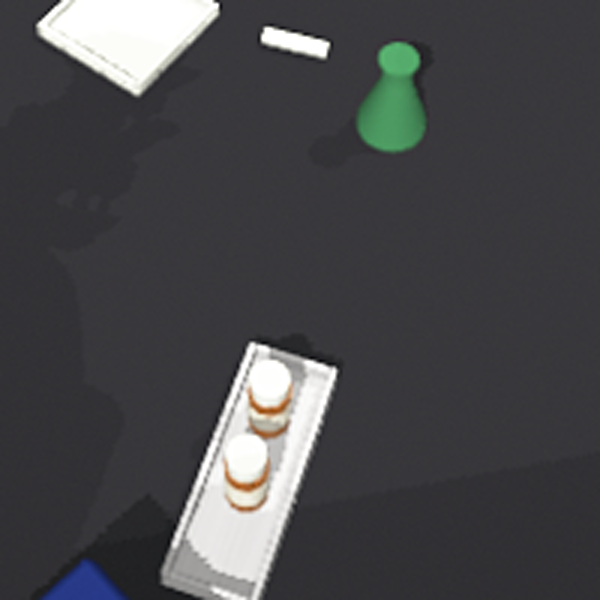

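View pics/s12b.png

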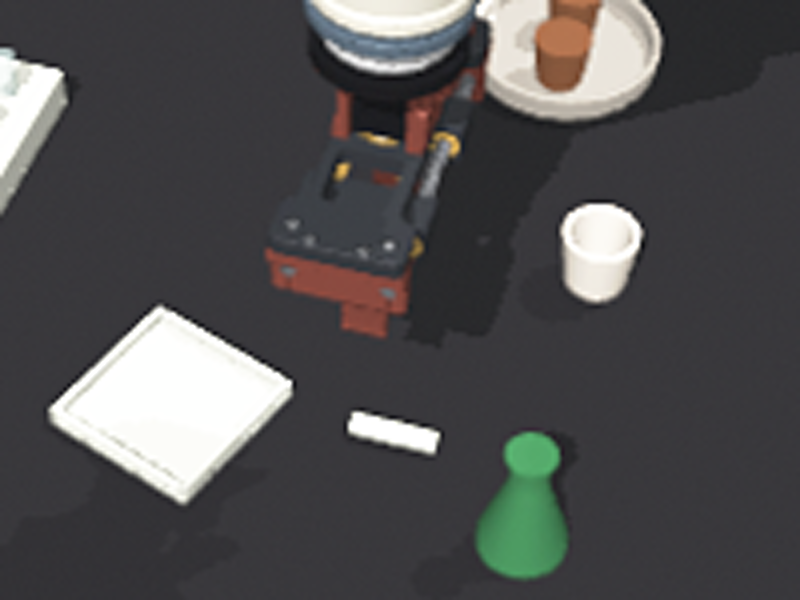

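View pics/t2.png

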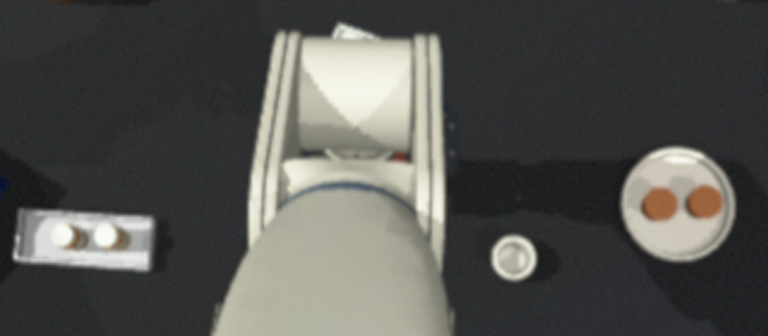

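The top view shows both stoppers in the dish at (660,203) and (705,201) and both vials in the long tray at (65,235) and (107,235). The side view shows the vials upright; of the stoppers it shows one in full, the other cut off by the frame edge. Now the bar.

Emit:
move_arm([
  [8, -9, 10, 0.005, 0.01, 0],
  [2, -1, 25, 0, 0, 0],
  [0, 0, 25, 0, 0, 0],
  [0, 0, 10, 0, 0, 0],
  [0, 0, 0, 0, 0, 0],
])

```text
t: 28.43
ee_pos: [550.7, 10.3, 60.9]
orientation: [-0.054, 3.139, -0.0]
ft_force: [-0.2, -1.4, 0.7]
width: 44.2
```

```bash
python3 go.py 554 6 20 181.3
```

```text
pos [550.7  10.3  60.9] w 44.2 t 28.43 F [-0.2 -1.4  0.7]
tool shift [-3.1 -4.4 40.9] turn [-0.     0.002  0.012] q [-0.    0.55  1.89 -0.    0.7  -1.61]
```

Emit:
move_arm([
  [-3, -5, 3, 0, 0.002, 0.01],
  [0, 0, 15, 0, 0, 0],
  [0, 0, 15, 0, 0, 0],
  [0, 0, 4, 0, 0, 0],
  [0, 0, 0, 0, 0, 0],
])

```text
t: 28.85
ee_pos: [555.5, 6.0, 24.8]
orientation: [-0.041, 3.14, -0.001]
ft_force: [-0.3, 0.1, -0.2]
width: 43.7
```

```bash
python3 go.py 554 6 3 181.3;python3 pic.py side s13 200 320 140 240 5
```

```text
pos [555.5   6.   24.8] w 43.7 t 28.85 F [-0.3  0.1 -0.2]
tool shift [ 1.5  0.1 21.8] turn [-0.001  0.001  0.003] q [-0.01  0.62  1.88 -0.    0.64 -1.61]
```

View pics/s13.png

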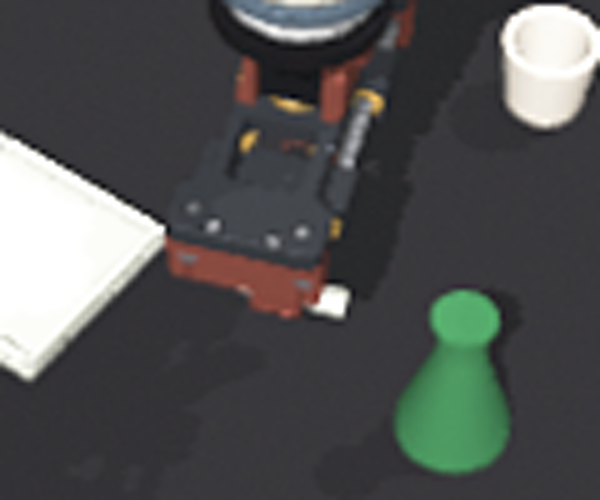

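The bar's near end shows at crop (330,302), under the gripper as wanted. Descend to about 3 mm.

Emit:
move_arm([
  [1, 0, 9, 0, 0, 0],
  [0, 0, 7, 0, 0, 0],
  [0, 0, 2, 0, 0, 0],
  [0, 0, 0, 0, 0, 0],
])

```text
t: 29.23
ee_pos: [556.8, 5.8, 8.4]
orientation: [-0.041, 3.135, -0.001]
ft_force: [-1.1, 0.2, -0.9]
width: 43.9
```

```bash
python3 go.py 554 6 3 181.3
```

```text
pos [556.8   5.8   8.4] w 43.9 t 29.23 F [-1.1  0.2 -0.9]
tool shift [2.8 0.3 5.4] turn [-0.001  0.006  0.003] q [-0.01  0.65  1.88 -0.    0.6  -1.61]
```

Emit:
move_arm([
  [2, 0, 2, 0, 0.005, 0],
  [0, 0, 2, 0, 0, 0],
  [0, 0, 1, 0, 0, 0],
])

```text
t: 29.48
ee_pos: [554.9, 5.7, 3.4]
orientation: [-0.041, 3.14, -0.002]
ft_force: [0.0, 0.5, -0.5]
width: 44.1
```

```bash
python3 go.py 554 6 3 181.3
```

```text
pos [554.9   5.7   3.4] w 44.1 t 29.48 F [ 0.   0.5 -0.5]
tool shift [0.9 0.3 0.4] turn [-0.001  0.001  0.003] q [-0.01  0.66  1.88 -0.    0.6  -1.61]
```

Emit:
move_arm([
  [0, 0, 0.5, 0, 0, 0],
  [0, 0, 0, 0, 0, 0],
  [0, 0, 0, 0, 0, 0],
  [0, 0, 0, 0, 0, 0],
  [0, 0, 0, 0, 0, 0],
], hand=1)

```text
t: 29.9
ee_pos: [555.0, 5.7, 2.9]
orientation: [-0.041, 3.14, -0.002]
ft_force: [0.7, 0.3, 0.1]
width: 14.0
```

Emit:
move_arm([
  [0, 0, 0, 0, 0, 0],
  [0, 0, -5, 0, 0, 0],
  [0, 0, -15, 0, 0, 0],
  [0, 0, -20, 0, 0, 0],
  [0, 0, 0, 0, 0, 0],
])

```text
t: 30.32
ee_pos: [554.1, 5.8, 44.0]
orientation: [0.041, -3.14, 0.001]
ft_force: [1.2, -0.3, -0.5]
width: 11.2
```

```bash
python3 go.py 684.5 22.7 50 161;python3 pic.py side s14 200 320 120 220 5
```

```text
pos [554.1   5.8  44. ] w 11.2 t 30.32 F [ 1.2 -0.3 -0.5]
tool shift [-130.8   13.5   -6.2] turn [-0.001 -0.001  0.358] q [-0.01  0.59  1.88 -0.    0.68 -1.61]
```

View pics/s14.png

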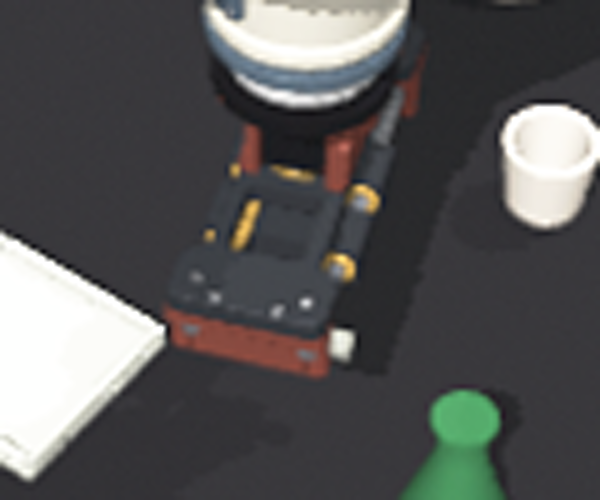

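Gripped: the bar's near end at crop (342,343) rises with the gripper, opening 11 mm. Carry to the square tray, turning square to its sides.

Emit:
move_arm([
  [-30, 3, -3, 0, 0, 0.12],
  [-35, 7, 0, 0, 0, 0.12],
  [-34, 12, 0, 0, 0, 0.11],
  [-12, 6, 0, 0, 0, 0],
  [0, 0, 0, 0, 0, 0],
])

```text
t: 30.78
ee_pos: [667.6, 19.7, 42.2]
orientation: [-0.532, -3.088, 0.004]
ft_force: [-0.6, -0.0, 0.1]
width: 11.7
```

```bash
python3 go.py 684.5 22.7 20 161
```

```text
pos [667.6  19.7  42.2] w 11.7 t 30.78 F [-0.6 -0.   0.1]
tool shift [-15.1   8.5  22.1] turn [-0.004 -0.008 -0.01 ] q [ 0.01  0.71  1.61 -0.    0.83 -1.22]
```

Emit:
move_arm([
  [-14, 8, 3, 0, -0.006, -0.01],
  [0, 0, 10, 0, 0, 0],
  [0, 0, 6, 0, 0, 0],
  [0, 0, 3, 0, 0, 0],
  [0, 0, 0, 0, 0, 0],
])

```text
t: 31.2
ee_pos: [676.8, 22.0, 13.8]
orientation: [-0.514, -3.088, 0.008]
ft_force: [-0.6, 1.0, -0.3]
width: 11.5
```

```bash
python3 go.py 684.5 22.7 7 161;python3 pic.py side s15 150 290 130 250 5
```

```text
pos [676.8  22.   13.8] w 11.5 t 31.2 F [-0.6  1.  -0.3]
tool shift [-7.1  3.2  6.7] turn [-0.007 -0.01   0.002] q [ 0.02  0.76  1.58 -0.    0.8  -1.22]
```

View pics/s15.png

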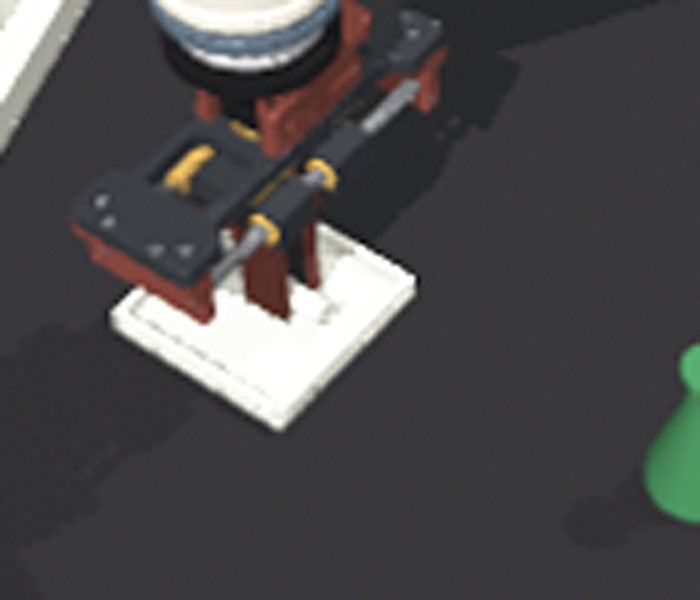

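Emit:
move_arm([
  [-6, 3, 0, -0.005, -0.01, 0],
  [0, 0, 2, 0, 0, 0],
  [0, 0, 2, 0, 0, 0],
])

```text
t: 31.5
ee_pos: [682.7, 22.6, 10.2]
orientation: [-0.516, -3.099, 0.002]
ft_force: [-0.0, -0.5, -0.6]
width: 11.6
```

Emit:
move_arm([
  [0, 0, 0.7, 0, 0, 0],
])

```text
t: 31.58
ee_pos: [682.8, 22.6, 9.5]
orientation: [0.516, 3.099, -0.002]
ft_force: [0.2, -0.1, 0.5]
width: 11.6
```

Emit:
move_arm([
  [0, 0, 0.7, 0, 0, 0],
  [0, 0, 0.7, 0, 0, 0],
])

```text
t: 31.75
ee_pos: [682.9, 22.5, 8.4]
orientation: [0.516, 3.098, -0.002]
ft_force: [0.3, 1.2, 0.4]
width: 11.5
```

Emit:
move_arm([
  [0, 0, 0.7, 0, 0, 0],
])

```text
t: 31.83
ee_pos: [683.0, 22.5, 7.7]
orientation: [0.516, 3.098, -0.002]
ft_force: [-0.5, 0.1, -0.6]
width: 11.3
```

Emit:
move_arm([
  [0, 0, 0.7, 0, 0, 0],
])

```text
t: 31.92
ee_pos: [683.1, 22.5, 7.1]
orientation: [0.516, 3.098, -0.002]
ft_force: [-0.2, 0.0, -0.3]
width: 11.8
```

Emit:
move_arm([
  [0, 0, 0.5, 0, 0, 0],
])

```text
t: 32.0
ee_pos: [683.1, 22.5, 7.0]
orientation: [0.516, 3.098, -0.002]
ft_force: [-3.5, -0.8, 7.9]
width: 11.7
```

Contact. Release and lift.

Emit:
move_arm([
  [0, 0, 0, 0, 0, 0],
  [0, 0, 0, 0, 0, 0],
  [0, 0, 0, 0, 0, 0],
  [0, 0, 0, 0, 0, 0],
], hand=0.35)

```text
t: 32.33
ee_pos: [683.4, 22.6, 7.2]
orientation: [0.516, 3.097, -0.002]
ft_force: [0.1, 0.7, 0.0]
width: 28.4
```

Emit:
move_arm([
  [0, 0, -8, 0, 0, 0],
  [0, 0, -20, 0, 0, 0],
  [0, 0, -35, 0, 0, 0],
  [0, 0, -40, 0, 0, 0],
  [0, 0, -40, 0, 0, 0],
])

```text
t: 32.75
ee_pos: [676.3, 22.7, 145.2]
orientation: [-0.513, -3.081, 0.008]
ft_force: [1.1, -0.3, 0.2]
width: 28.5
```

Emit:
move_arm([
  [0, -30, -25, 0, 0, 0],
  [0, -40, 0, 0, 0, 0],
  [0, -40, 0, 0, 0, 0],
  [0, -40, 0, 0, 0, 0],
  [0, -30, 0, 0, 0, 0],
])

```text
t: 33.17
ee_pos: [626.1, -146.9, 188.9]
orientation: [0.498, 3.095, -0.003]
ft_force: [0.8, 0.1, 0.3]
width: 28.4
```

```bash
python3 go.py 684.5 22.7 7 161;python3 pic.py side s16 150 350 60 384 1.8;python3 pic.py top t3 100 420 120 260 2.4
```

```text
pos [ 626.1 -146.9  188.9] w 28.4 t 33.17 F [0.8 0.1 0.3]
tool shift [ -1.  179.6 181.8] turn [-0.001  0.007  0.013] q [-0.25  0.48  1.62 -0.    1.03 -1.5 ]
```

View pics/s16.png

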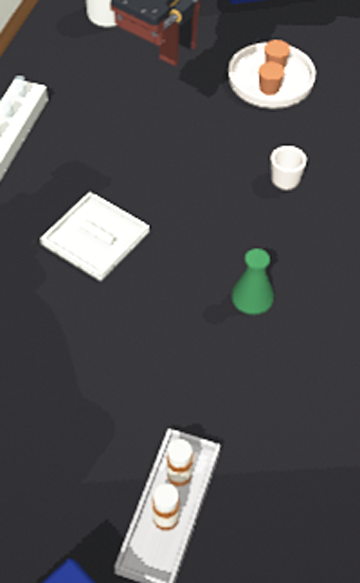

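View pics/t3.png

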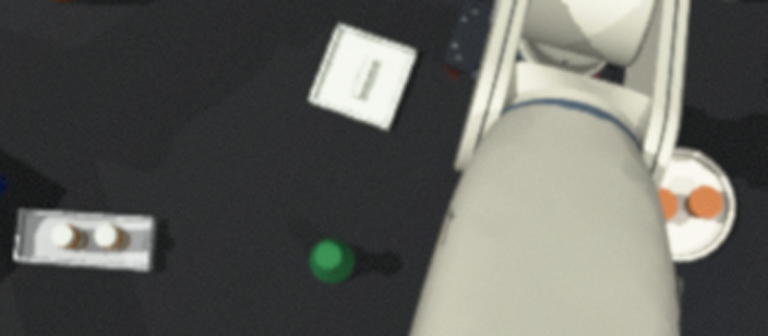

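Everything is in its place: stoppers in the dish, vials upright, bar in the square tray at side crop (98,232). I'll check this numerically before handing in.

Run:
```python
from h import *
for n in("t3","t2","s16"):
    d=dict(np.load(n+".npz"));P=cloud(d)
    for k,(x,y,r,h) in dict(st1=(539.5,-377,18,35),st2=(538,-322,18,35),va=(482,356.5,13,60),vb=(482,306,13,60),bar=(683,22.5,24,12),flask=(465,53.5,30,80),cruc=(470.5,-154,26,42)).items():
        m=(np.hypot(P[...,0]-x,P[...,1]-y)<r+12)&(P[...,2]<120)&(P[...,2]>(10 if k=="bar" else 25))
        if k=="bar": m&=np.hypot(P[...,0]-x,P[...,1]-y)<32
        q=P[m]
        if len(q)<8: print(n,k,"few");continue
        zt=np.percentile(q[:,2],85);t=q[q[:,2]>zt-5]
        print(n,k,len(q),"ztop",round(zt,1),"c",np.round((t.min(0)+t.max(0))/2,1)[:2],"ext",np.round(np.ptp(t,axis=0))[:2])
```

```text
t3 st1 163 ztop 42.6 c [ 537.4 -374.9] ext [34. 40.]
t3 st2 69 ztop 42.4 c [ 536.2 -331.2] ext [33. 17.]
t3 va 123 ztop 64.5 c [482.6 355.2] ext [22. 24.]
t3 vb 116 ztop 64.8 c [483.7 303.2] ext [22. 24.]
t3 bar 69 ztop 17.5 c [680.7  21.3] ext [47. 22.]
t3 flask 167 ztop 80.2 c [464.9  53.7] ext [26. 27.]
t3 cruc few
t2 st1 162 ztop 42.7 c [ 537.3 -374.7] ext [34. 40.]
t2 st2 154 ztop 41.7 c [ 534.9 -321.7] ext [36. 36.]
t2 va 122 ztop 65.4 c [482.5 355.6] ext [22. 23.]
t2 vb 115 ztop 64.8 c [483.9 303.5] ext [22. 23.]
t2 bar few
t2 flask few
t2 cruc 99 ztop 43.2 c [ 469.9 -154.9] ext [44. 44.]
s16 st1 153 ztop 41.8 c [ 539.9 -373.4] ext [38. 43.]
s16 st2 165 ztop 42.0 c [ 536.  -325.9] ext [38. 52.]
s16 va 289 ztop 65.0 c [481.2 356.1] ext [24. 24.]
s16 vb 270 ztop 64.7 c [482.1 306. ] ext [24. 24.]
s16 bar 100 ztop 17.1 c [682.2  23.6] ext [50. 24.]
s16 flask 371 ztop 80.3 c [465.7  53.4] ext [28. 29.]
s16 cruc 223 ztop 42.5 c [ 471.4 -152.9] ext [46. 47.]
```

```bash
python3 -c "
from workcell import ctrl
print(ctrl.close_job(), ctrl.get_obs()['t'])"
```

```text
the job is handed in; nothing more can be done
the job is handed in; nothing more can be done
```

The bench is cleared and the job is handed in, at about 33 s on the robot's clock. I put both stoppers in the dish first, then both vials in the long tray, then the stirring bar in the square tray. I lowered each piece until the wrist felt the tray floor before letting go.

- **Regrip:** My first grip on one vial was too high, at the step between cap and body, and it leaned a few degrees while held. Setting it back down showed about 40 N at the wrist for a moment. I then gripped it lower on the body, and it did not tip.
- **Tray position:** I moved the vials' places along the tray, to y = 356 and 306 mm, to keep the gripper body clear of the blue instrument.

The last checks came from both cameras:

| Piece | Top measured (mm) | Expected on the tray floor (mm) |
|---|---|---|
| Stoppers | about 42 | 40 |
| Vials | about 65 | 64 |
| Stirring bar | about 17 | 16 |

- **Differences:** The tops read 1–2 mm high, which fits the depth noise and calibration.
- **Bystanders:** The flask and crucible are within 1–2 mm of where they started.
- **Hidden view:** The arm partly hid the second stopper and hid the crucible in the last top view. The final side view and an earlier top view show both in place.

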